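# Pack the wheel-mounting set, leave the odd parts

## Task

Pack the wheel-mounting set into the green tray: put the large flange over the post, hub up, and then the hexagonal nut over the same post, flat on top of the flange; lay the long dressing stone flat in the rectangular trough; and stand the tall sleeve upright inside the round cup. The smaller flange, the square nut and the worn-down short stone do not belong to the set: leave them where they lie.

Things in the scene. Friction and masses are not known exactly. Their poses are not given: they have to be found in the camera images.
- large_flange: Dark steel clamping flange lying flat, hub up: disc 66 mm across and 8 mm thick, with a hub 40 mm across above it (24 mm high in all), bore 24 mm right through. Origin at the centre of its underside, z up. Belongs on the post. Grip the hub.
- hex_nut: Steel hexagonal nut lying flat, 38 mm across flats, 20 mm high, plain bore 24 mm. Origin at the centre of its underside, z up. Flats face its own +y and -y and every 60 degrees from there. Belongs on the post above the large flange.
- long_stone: Full-length grey dressing stone, a bar 90 (x) x 25 (y) x 25 mm, lying flat. Origin at the centre of its underside, z up. Belongs in the trough.
- sleeve: Steel spacer sleeve standing upright, a tube 34 mm across and 50 mm high with a 22 mm bore. Origin at the centre of its underside, z up. Belongs in the cup.
- small_flange: Look-alike, to be left alone: smaller dark steel flange, disc 44 mm across, hub 30 mm across, 24 mm high. Origin at the centre of its underside, z up.
- square_nut: Look-alike, to be left alone: square steel nut, 38 mm across flats, 20 mm high, bore 24 mm. Origin at the centre of its underside, z up.
- short_stone: Look-alike, to be left alone: worn-down grey dressing stone, 45 (x) x 25 (y) x 25 mm. Origin at the centre of its underside, z up.
- post_insert: Fixed insert, black plate 112 (x) x 99 (y) x 4 mm, origin under its centre (4 mm above the bench). One of three side by side along y, in any order, in the green tray (124 x 312 mm, rim 16 mm above the bench). At its centre an upright steel post, 8 mm across, top at z = 46 mm. The flange rests on the plate (z = 4 mm), the nut on the flange (z = 28 mm).
- trough_insert: Fixed insert, black plate 112 (x) x 99 (y) x 4 mm, origin under its centre (4 mm above the bench). One of three side by side along y, in any order, in the green tray (124 x 312 mm, rim 16 mm above the bench). On it a light grey rectangular trough, 104 (x) x 60 (y) mm inside, centred, walls 3 mm thick and 8 mm above the plate (top at z = 12 mm). The stone lies along x on the plate.
- cup_insert: Fixed insert, black plate 112 (x) x 99 (y) x 4 mm, origin under its centre (4 mm above the bench). One of three side by side along y, in any order, in the green tray (124 x 312 mm, rim 16 mm above the bench). On it a light grey round cup at its centre, 64 mm across inside, wall 4 mm thick and 8 mm above the plate (top at z = 12 mm). The sleeve stands on the plate inside.
There are look-alikes about, which are no part of the job. What is shaped like the sleeve but blue or orange is not meant.

How it is judged:
By the outcome, as a careful person would: the job done as asked, in the order asked, and still so for the second after the job is handed in, with the robot touching nothing.
It also fails if it takes over 99 s, if anything falls off the work surface, if the arm or the gripper's body presses on something with over 40 N, if the wrist force passes 120 N, or if a joint passes its speed limit or range.

## Robot

A 6-joint arm with a two-finger parallel gripper is mounted at the origin on the work surface. World frame = base frame: x ahead of the robot, y to its left, z up, the work surface at z = 0. Lengths are in m, angles in rad, forces in N, time in s.
With the tool pointing down it reaches from about 0.225 to 0.875 m from the base axis. Payload 3.4 kg.
Tool frame: the origin (TCP) lies at the very end of the fingers, on their centre line; the grasp point (between the pads) lies 19 mm behind it (grip_depth is the distance from the TCP to the grasp point, in m); x points along the fingers, z is the direction in which the jaws open and shut, and the axes are right-handed (so a half turn about x gives the same grasp; the last joint's range is limited). The gripper opens to 85 mm and grips with 20 to 120 N. Pads are 22 mm wide; open, the fingers measure 114 mm over their backs; the gripper's body (76 mm by 85 mm) begins 54 mm behind the grasp point. The pads swing forward as they close: fully open they stand 13 mm farther back than shut.
Start: joints at [1.081, 0.276, 1.505, -0, 1.361, -0.121], TCP at [0.207, 0.536, 0.231] pointing down, gripper open.
Joint ranges: [-2.89, 2.89], [-0.75, 2.08], [0.22, 2.7], [-1.18, 4.32], [0.11, 2.71], [-2.7, 2.7]. Speed limits (rad/s): [2.57, 2.57, 3.14, 3.14, 3.14, 3.14].

## Interface

Orientations are given as a unit quaternion [w, x, y, z].
In Python, from rig import get_state, get_image, sign_off, grip_depth gives the robot as it stands. The module is installed in compiled form; this text tells all that it offers.
- The arm moves only by the tool arm_command, never from a script. Its argument "series" is a list of rows, each an object with "dp": the shift along the tool's x, y, z scaled (see below), a list of three; "angular": the turn, a rotation vector about the tool's x, y, z scaled (see below), a list of three; "gripper": the finger opening in mm, from 0 to 85.4. A call has exactly 8 rows; each row shifts and turns the pose as measured when the row begins, along the tool's axes as they then stand; what a row does not reach is not made up. The controller multiplies each number of a shift by 0.12 m and each number of a turn by 90 degrees. A row lasts 1/8 s, in which the tool goes at most 62.5 mm and 10.7 degrees, less where a joint would pass 70% of its speed; a pose out of reach is approached as far as the arm can. A call with a number of a shift or a turn outside -1 to 1 is refused whole. A call with a gripper value outside its range is refused whole. The fingers move at their own pace and stop on an object; "grip_force" is the grip in N (left out, the last holds). Time passes only in rows, so rows that do not move let the fingers close, or fill a call up. It gives the time, the measured TCP pose, the force and the opening at its end, in the units of the state.
- get_state(): the state, without advancing time (a new reading comes with each control period).
- get_image(name): name is "side" or "top"; returns a dict with "image" (400x640x3 uint8, blue, green, red), "depth" (400x640 float32, m along the optical axis (not along the pixel's ray), 0 where there is no reading), "mtx" (3x3 intrinsics, pixels), "k1" (the pictures are not rectified: a ray, as slopes to the right and down, at radius r is drawn at 1 + k1 r^2 times it, then the intrinsics apply), "view" (4x4, takes a point from world to camera coordinates). Camera axes: x right, y up, looking along -z (the intrinsics and any distortion apply to the point x, -y, -z); pixel columns grow to the right and rows downward; lengths in m; the calibration is good to about 2 mm. A picture is of the moment at which its call begins.
- sign_off(): hands the job in, once; it reports no verdict.
The state is a dict: "clock": time; "qpos": joint angles; "qd": joint speeds; "effort": joint torques, N m; "position": TCP position; "ee_rot": TCP orientation; "contact_force": force on the tool from outside, world axes, zero at the start; "moment": the same for the moment, N m; "width": finger opening in m.
Only numpy, scipy, OpenCV 4.12 (cv2) and the standard library are available. Lean on these libraries where they do the work, as an engineer would, in place of code of your own. Each camera call takes 0.05 s, during which the arm holds its last target. There are 200 camera calls.

## Working session

There is one attempt and no reset: what is moved stays moved. The work goes in short steps, Python scripts to look and compute and a tool call to move; the robot and the scene stay as the last step left them, time stands still between calls to the robot, and variables do not carry over. Pictures are saved under pics/ and viewed, about 12 in all and at most 16, crops included, and the job is handed in when it is done.

Besides the shell and the picture viewer there is one more tool, called after "Emit:" as a command line: name --argument value ..., lists and objects as JSON in quotes. arm_command: Moves the arm, as the interface text tells. Its arguments: {"type":"object","properties":{"series":{"type":"array","items":{"type":"object","properties":{"dp":{"type":"array","items":{"type":"number"}},"angular":{"type":"array","items":{"type":"number"}},"gripper":{"type":"number"}}}},"grip_force":{"type":"number"}},"required":["series"]}

```bash
mkdir -p pics
cat > h.py <<'E'
import numpy as np, cv2
from rig import get_state, get_image, grip_depth
def snap(n,f=None):
    d=get_image(n)
    if f: cv2.imwrite('pics/'+f,d['image'])
    np.savez(''+n+'.npz',**d); return d
def cloud(d):
    # world xyz for each pixel from depth
    h,w=d['depth'].shape; u,v=np.meshgrid(np.arange(w),np.arange(h))
    p=np.stack([u,v],-1).reshape(-1,1,2).astype(float)
    q=cv2.undistortPoints(p,d['mtx'],np.array([float(d['k1']),0,0,0])).reshape(h,w,2)
    z=d['depth']; c=np.stack([q[...,0]*z,-q[...,1]*z,-z,np.ones_like(z)],-1)
    return (c@np.linalg.inv(d['view']).T)[...,:3], q
def plane(d,uv,Z):
    p=np.array(uv,float).reshape(-1,1,2)
    q=cv2.undistortPoints(p,d['mtx'],np.array([float(d['k1']),0,0,0])).reshape(-1,2)
    M=np.linalg.inv(d['view']); r=np.c_[q[:,0],-q[:,1],-np.ones(len(q))]@M[:3,:3].T
    o=M[:3,3]; return o+r*((Z-o[2])/r[:,2])[:,None]
E
python3 - <<'E'
from h import *
for n in('top','side'):
    d=snap(n,n+'0.png'); print(np.linalg.inv(d['view'])[:3,3],d['mtx'][0],d['k1'])
print(get_state())
E
```

```text
[ 0.38087309 -0.01770991  1.07406378] [437.4649035    0.         315.29498649] 0.016068512196755893
[ 0.13806592 -0.72586347  0.58794389] [474.15620547   0.         316.17238558] -0.07192933436169352
{'clock': 0.1, 'qpos': array([ 1.08101028e+00,  2.76546839e-01,  1.50601951e+00, -7.41326945e-07,
        1.36065503e+00, -1.21020089e-01]), 'qd': array([-0.00135939, -0.00018193, -0.00441217,  0.00284781, -0.00121303,
       -0.00120974]), 'effort': array([ 8.92915796e-04, -4.17702234e+01, -2.46403545e+01, -4.54063820e-04,
        5.77384169e-03, -1.80092758e-05]), 'position': array([0.2070656 , 0.53593002, 0.23051241]), 'ee_rot': array([ 0.58268391, -0.40012083,  0.58370521,  0.39958855]), 'contact_force': array([ 0.30817237, -0.52556701, -0.37737823]), 'moment': array([-0.01432523, -0.05551144,  0.01755597]), 'width': 0.08561759610950202}
```

View pics/top0.png

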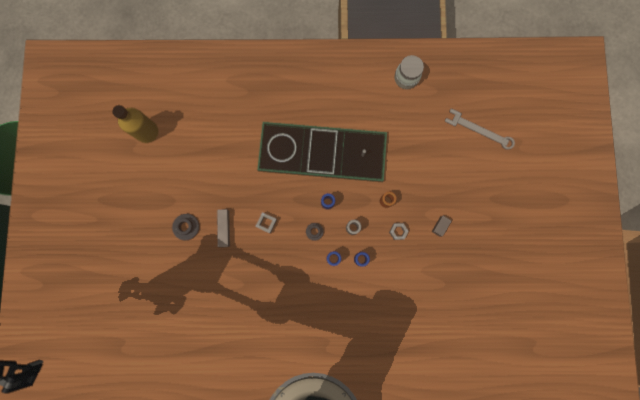

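View pics/side0.png

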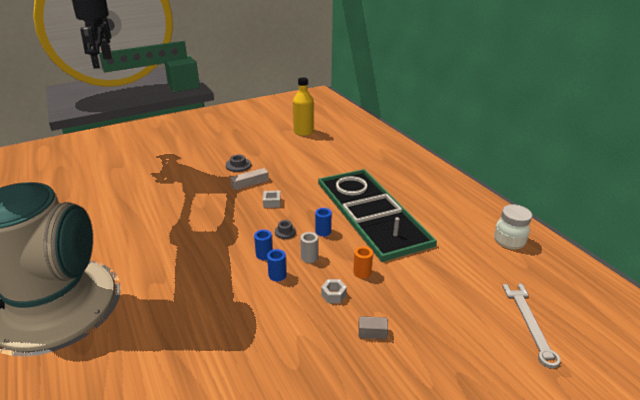

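The top view shows the large flange (185,227), long stone (223,228), square nut (266,222), small flange (315,232), sleeve (354,227), hex nut (400,231) and short stone (442,226). In the tray, the cup is at (282,148), the trough at (322,151) and the post at (364,153). The sleeve has blue/orange look-alikes around it.

Run:
```python
from h import *
T=dict(np.load('top.npz'))
P,_=cloud(T)
print('table z',np.median(P[180:190,450:520,2]))
m=((P[...,2]>0.012)&(P[...,2]<0.1)).astype(np.uint8); m[:190]=0
m[:, :150]=0;m[290:]=0
n,l,s,c=cv2.connectedComponentsWithStats(m)
for i in range(1,n):
    if s[i,4]<40: continue
    q=P[l==i]; zt=np.percentile(q[:,2],90)
    ys,xs=np.where(l==i)
    cn,_=cv2.findContours((l==i).astype(np.uint8),cv2.RETR_EXTERNAL,cv2.CHAIN_APPROX_NONE)
    W=plane(T,cn[0].reshape(-1,2),zt)[:,:2]
    r=cv2.minAreaRect((W*1000).astype(np.float32)); e=cv2.minEnclosingCircle((W*1000).astype(np.float32))
    print(c[i].round(1),s[i,4],'z',zt.round(4),'rect',np.round(r[0],1),np.round(r[1],1),round(r[2],1),'circ',np.round(e[0],1),round(e[1],1))
# tray
im=T['image'].astype(int); tr=np.zeros(m.shape,np.uint8)
sub=P[110:195,245:400]; 
k=((P[...,2]>0.011)&(P[...,2]<0.06)).astype(np.uint8); k[:110]=0;k[190:]=0;k[:,:245]=0;k[:,400:]=0
cn,_=cv2.findContours(k,cv2.RETR_EXTERNAL,cv2.CHAIN_APPROX_NONE)
cn=max(cn,key=cv2.contourArea); W=plane(T,cn.reshape(-1,2),0.016)[:,:2]
print('tray',cv2.minAreaRect((W*1000).astype(np.float32)))
g=im.max(2)>130; 
k=np.zeros_like(k);k[118:185,255:392]=(g&((im.max(2)-im.min(2))<40))[118:185,255:392]
n,l,s,c=cv2.connectedComponentsWithStats(k)
for i in range(1,n):
    if s[i,4]<4: continue
    cn,_=cv2.findContours((l==i).astype(np.uint8),cv2.RETR_EXTERNAL,cv2.CHAIN_APPROX_NONE)
    W=plane(T,cn[0].reshape(-1,2),0.012)[:,:2]
    r=cv2.minAreaRect((W*1000).astype(np.float32)); print(c[i].round(1),s[i],np.round(r[0],1),np.round(r[1],1),r[2], plane(T,[c[i]],.046))
a=np.hstack([cv2.resize(T['image'][185:275,165:325],None,fx=5,fy=5,interpolation=2)])
b=cv2.resize(T['image'][185:275,325:465],None,fx=5,fy=5,interpolation=2)
cv2.imwrite('pics/crop.png',b)
```

```text
table z 6.444629133639523e-05
[388.2 199.3] 161 z 0.0517 rect [ 519.3 -179.7] [31.4 38.9] 44.6 circ [ 519.3 -179.7] 19.8
[327.7 201.1] 134 z 0.051 rect [515.1 -37.3] [30.7 35.7] 89.8 circ [515.8 -38.5] 18.5
[222.9 227.9] 412 z 0.0267 rect [455.3 213.3] [87.7 26.9] 3.3 circ [455.3 213.2] 45.2
[265.9 222.7] 162 z 0.022 rect [467.8 111. ] [38.1 37.6] 63.9 circ [468.3 110.7] 25.4
[441.7 225.8] 222 z 0.0273 rect [ 458.8 -309.6] [26.7 47. ] 58.5 circ [ 457.5 -310.2] 25.5
[184.  226.5] 162 z 0.0253 rect [459.1 308.2] [41. 36.] 89.8 circ [459.4 307.8] 21.0
[353.3 226.9] 125 z 0.0515 rect [454.8 -96.5] [32.8 32.7] 89.8 circ [455.3 -97. ] 17.7
[314.3 231.3] 80 z 0.026 rect [447.3  -6.3] [28.7 26.3] 0.0 circ [447.   -5.7] 14.7
[398.8 231.5] 146 z 0.0221 rect [ 445.9 -208.7] [43.1 35.9] 89.9 circ [ 445.8 -208.7] 21.6
[333.6 258.5] 102 z 0.0511 rect [382.  -50.4] [30.2 29.8] 89.9 circ [382.  -50.8] 16.8
[361.9 259. ] 128 z 0.0515 rect [ 380.7 -115.1] [34.7 32. ] 89.9 circ [ 381.  -115.3] 17.7
tray ((645.7158203125, -25.413787841796875), (311.5693664550781, 125.2527084350586), 84.62632751464844)
[336.  137.5] [336 136   1   4   4] [681.3 -60.2] [0.  7.7] 89.52337646484375 [[ 0.67171874 -0.0588494   0.046     ]]
[310.  143.5] [310 142   1   4   4] [666.2   4.7] [0.  7.7] 89.97754669189453 [[0.65711054 0.00402018 0.046     ]]
[268. 147.] [268 145   1   5   5] [657.7 109.5] [10.2  0. ] 0.7155062556266785 [[0.64886612 0.10540108 0.046     ]]
[295.  146.5] [295 144   1   6   6] [658.7  42.1] [12.8  0. ] 0.2410190999507904 [[0.64983528 0.04021989 0.046     ]]
[335. 149.] [335 147   1   5   5] [651.9 -57.5] [ 0.  10.2] 89.53870391845703 [[ 0.64322997 -0.05620412  0.046     ]]
[309.  154.5] [309 153   1   4   4] [638.2   7.2] [0.  7.6] 89.99571228027344 [[0.62993979 0.00643712 0.046     ]]
[334.  160.5] [334 159   1   4   4] [622.7 -54.8] [0.  7.6] 89.5542221069336 [[ 0.61494225 -0.05357668  0.046     ]]
```

View pics/crop.png

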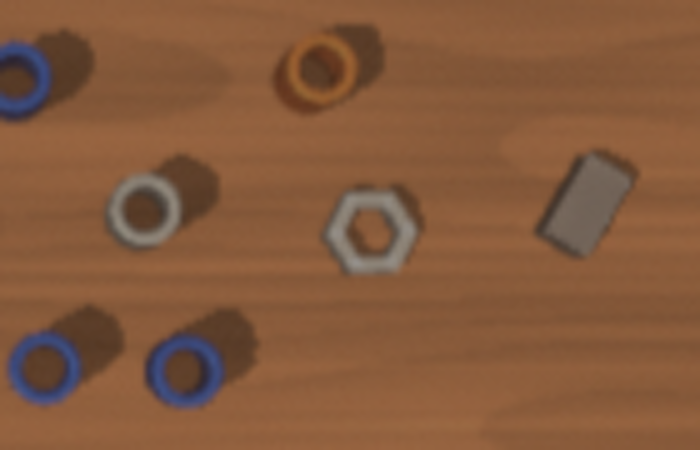

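Crop: the sleeve is the unpainted ring at the middle left. The hex nut at centre has flats facing nearly up and down in the picture (world ±x), with a slight tilt. I'll refine the insert centres and nut angle, and get the tool axes.

```bash
cat >> h.py <<'E'
from scipy.spatial.transform import Rotation as Ro
def need(x,y,z,yaw,s=None):
    """numbers for arm_command: turn about vertical so that jaw axis (tool z) lies at yaw deg (mod 180); shift in tool axes after the turn"""
    s=s or get_state(); w,a,b,c=s['ee_rot']; R=Ro.from_quat([a,b,c,w]); M=R.as_matrix()
    cur=np.degrees(np.arctan2(M[1,2],M[0,2])); best=[]
    for k in(-360,-180,0,180,360): best.append(yaw+k-cur)
    d=[t for t in best if -180<=t<=180]; d=sorted(d,key=abs)[:2]
    print('t',round(s['clock'],2),'pos',s['position'].round(4),'xdir',M[:,0].round(3),'jaw',cur.round(1),'F',s['contact_force'].round(1),'w',round(s['width']*1000,1),'q6',s['qpos'][5].round(2))
    for t in d:
        yw=np.radians(cur+t); z_=np.array([np.cos(yw),np.sin(yw),0]); x_=np.array([0,0,-1]); G=np.c_[x_,np.cross(z_,x_),z_]
        rv=(R.inv()*Ro.from_matrix(G)).as_rotvec(degrees=True)
        print('  turn',t.round(1),'angular tot',(rv/90).round(3),'dp tot',(G.T@(np.array([x,y,z])-s['position'])/.12).round(3))
E
python3 - <<'E'
from h import *
T=dict(np.load('top.npz')); S=dict(np.load('side.npz'))
def fit(D,box,Z,thr,nm,sat=45):
    r0,r1,c0,c1=box; im=cv2.resize(D['image'][r0:r1,c0:c1],None,fx=4,fy=4,interpolation=cv2.INTER_CUBIC).astype(int)
    k=((im.max(2)>thr)&(im.max(2)-im.min(2)<sat)).astype(np.uint8)
    cn,_=cv2.findContours(k,cv2.RETR_EXTERNAL,cv2.CHAIN_APPROX_NONE); cn=max(cn,key=cv2.contourArea).reshape(-1,2)
    W=(plane(D,(cn+.5)/4-.5+[c0,r0],Z)[:,:2]*1000).astype(np.float32)
    print(nm,np.round(cv2.minAreaRect(W)[0],1),np.round(cv2.minAreaRect(W)[1],1),round(cv2.minAreaRect(W)[2],1),'circ',np.round(cv2.minEnclosingCircle(W)[0],1)); return W
fit(T,(128,168,263,301),.012,85,'cup')
fit(T,(124,180,303,342),.012,85,'trough')
fit(T,(140,168,352,378),.046,70,'post')
fit(T,(215,248,388,412),.02,110,'nut',60)
W=fit(T,(215,248,388,412),.02,110,'nut',60)
h=cv2.approxPolyDP(W.reshape(-1,1,2),5,True).reshape(-1,2);print(h.round(1))
e=np.roll(h,-1,0)-h; print(np.round((np.degrees(np.arctan2(e[:,1],e[:,0]))+90)%60,1))
fit(T,(212,240,343,364),.05,110,'sleeve',60)
fit(T,(205,250,212,234),.025,95,'stone',50)
# side checks
fit(S,(228,268,298,322),.05,130,'sleeve side',60)
fit(S,(275,308,318,352),.02,130,'nut side',60)
need(.459,.308,.1,90)
E
```

```text
cup [657.4  76.1] [74.2 72.4] 0.2 circ [657.2  75.9]
trough [648.5 -24.9] [ 68.7 115.6] 84.8 circ [648.1 -25. ]
post [ 635.7 -125.1] [ 9.2 16.3] 85.4 circ [ 635.7 -123.9]
nut [ 447.  -207.3] [46.2 42.9] 32.6 circ [ 447.1 -208.1]
nut [ 447.  -207.3] [46.2 42.9] 32.6 circ [ 447.1 -208.1]
[[ 469.1 -217.9]
 [ 467.3 -196.2]
 [ 451.1 -186.2]
 [ 426.5 -195.7]
 [ 427.1 -218.4]
 [ 447.4 -232.2]]
[ 4.6 58.3 51.2  1.4 55.8  3.4]
sleeve [456.4 -98.3] [35.5 33.7] 46.3 circ [455.9 -97. ]
stone [458.8 217. ] [87.9 26.8] 2.6 circ [459.  211.4]
sleeve side [ 441.6 -124.1] [86.  33.1] 62.3 circ [ 444.  -125.4]
nut side [ 438.9 -212.8] [59.1 39. ] 28.8 circ [ 441.3 -217. ]
t 0.1 pos [0.2071 0.5359 0.2305] xdir [-0.001 -0.001 -1.   ] jaw 68.9 F [ 0.3 -0.5 -0.4] w 85.6 q6 -0.12
  turn 21.1 angular tot [-0.235 -0.001 -0.   ] dp tot [ 1.088 -2.099 -1.899]
  turn -158.9 angular tot [ 1.765e+00 -0.000e+00  1.000e-03] dp tot [1.088 2.099 1.899]
```

Emit:
arm_command --series '[{"dp": [0.1, 0, 0], "angular": [-0.117, 0, 0], "gripper": 85}, {"dp": [0.1, 0, 0], "angular": [-0.117, 0, 0], "gripper": 85}, {"dp": [0.1, -0.35, -0.317], "angular": [0, 0, 0], "gripper": 85}, {"dp": [0.1, -0.35, -0.317], "angular": [0, 0, 0], "gripper": 85}, {"dp": [0.1, -0.35, -0.317], "angular": [0, 0, 0], "gripper": 85}, {"dp": [0.1, -0.35, -0.317], "angular": [0, 0, 0], "gripper": 85}, {"dp": [0.1, -0.35, -0.317], "angular": [0, 0, 0], "gripper": 85}, {"dp": [0.1, -0.35, -0.317], "angular": [0, 0, 0], "gripper": 85}]' --grip_force 40

```text
clock: 1.1
position: [0.4652, 0.3074, 0.1293]
ee_rot: [0.494, -0.504, 0.496, 0.505]
contact_force: [0.2, 1.8, 0.7]
width: 0.0851
```

Run:
```python
from h import *
need(.459,.308,.05,90)
```

```text
t 1.1 pos [0.4652 0.3074 0.1293] xdir [-0.003 -0.001 -1.   ] jaw 91.1 F [0.2 1.8 0.7] w 85.1 q6 -1.13
  turn -1.1 angular tot [ 0.012 -0.001 -0.002] dp tot [0.66  0.052 0.005]
  turn 178.9 angular tot [-1.988e+00  3.000e-03 -1.000e-03] dp tot [ 0.66  -0.052 -0.005]
```

Emit:
arm_command --series '[{"dp": [0.2, 0.03, 0.005], "angular": [0.012, 0, 0], "gripper": 85}, {"dp": [0.2, 0.02, 0], "angular": [0, 0, 0], "gripper": 85}, {"dp": [0.2, 0, 0], "angular": [0, 0, 0], "gripper": 85}, {"dp": [0.2, 0, 0], "angular": [0, 0, 0], "gripper": 85}, {"dp": [0.08, 0, 0], "angular": [0, 0, 0], "gripper": 85}, {"dp": [0.05, 0, 0], "angular": [0, 0, 0], "gripper": 85}, {"dp": [0.0, 0, 0], "angular": [0, 0, 0], "gripper": 85}, {"dp": [0, 0, 0], "angular": [0, 0, 0], "gripper": 85}]'

```text
clock: 2.1
position: [0.4631, 0.3033, 0.013]
ee_rot: [0.501, -0.498, 0.504, 0.498]
contact_force: [0.8, 0.9, 0.3]
width: 0.0852
```

Run:
```python
from h import *
need(.459,.308,.012,90)
d=snap('side'); cv2.imwrite('pics/s1.png',cv2.resize(d['image'][90:200,160:320],None,fx=5,fy=5,interpolation=2))
```

```text
t 2.1 pos [0.4631 0.3033 0.013 ] xdir [-0.003 -0.002 -1.   ] jaw 89.5 F [0.8 0.9 0.3] w 85.2 q6 -1.11
  turn 0.5 angular tot [-0.006 -0.001 -0.002] dp tot [0.008 0.035 0.04 ]
  turn -179.5 angular tot [ 1.994 -0.003  0.002] dp tot [ 0.008 -0.035 -0.04 ]
```

View pics/s1.png

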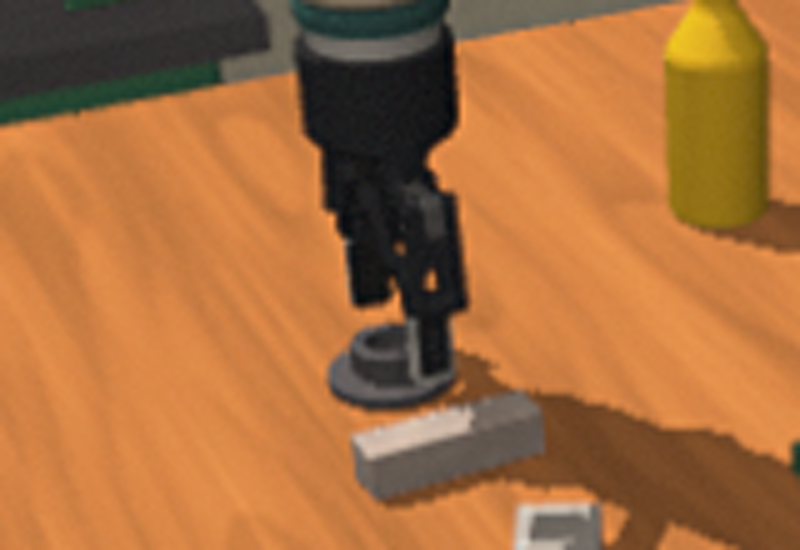

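The gripper straddles the hub, with the near finger at (430,350) in the crop. I'll check its x offset by projection.

```bash
cat >> h.py <<'E'
def proj(d,p):
    p=np.atleast_2d(p); c=(d['view']@np.c_[p,np.ones(len(p))].T).T
    x,y=c[:,0]/-c[:,2],-c[:,1]/-c[:,2]; f=1+float(d['k1'])*(x*x+y*y)
    return (np.c_[x*f,y*f,np.ones(len(p))]@d['mtx'].T)[:,:2]
E
python3 - <<'E'
from h import *
d=dict(np.load('side.npz'))
print((proj(d,[[.459,.308,.024],[.459,.308,0],[.463,.261,.026],[.463,.346,.026],[.455,.213,.025]])-[160,90])*5)
E
```

```text
[[386.89876762 339.04625211]
 [391.0189962  380.56586793]
 [426.86180821 373.30067596]
 [368.85930272 303.5606779 ]
 [446.99494218 421.92046337]]
```

Emit:
arm_command --series '[{"dp": [0, 0.035, 0.04], "angular": [0, 0, 0], "gripper": 85}, {"dp": [0, 0, 0], "angular": [0, 0, 0], "gripper": 85}, {"dp": [0, 0, 0], "angular": [0, 0, 0], "gripper": 30}, {"dp": [0, 0, 0], "angular": [0, 0, 0], "gripper": 30}, {"dp": [0, 0, 0], "angular": [0, 0, 0], "gripper": 30}, {"dp": [0, 0, 0], "angular": [0, 0, 0], "gripper": 30}, {"dp": [0, 0, 0], "angular": [0, 0, 0], "gripper": 30}, {"dp": [0, 0, 0], "angular": [0, 0, 0], "gripper": 30}]' --grip_force 50

```text
clock: 3.15
position: [0.4595, 0.3095, 0.0152]
ee_rot: [0.502, -0.498, 0.502, 0.498]
contact_force: [-0.4, 0.9, 0.8]
width: 0.037
```

Run:
```python
from h import *
need(.639,-.126,.1,90)
```

```text
t 3.15 pos [0.4595 0.3095 0.0152] xdir [-0.  0. -1.] jaw 89.5 F [-0.4  0.9  0.8] w 37.0 q6 -1.09
  turn 0.5 angular tot [-0.006  0.    -0.   ] dp tot [-0.707 -1.496 -3.629]
  turn -179.5 angular tot [ 1.994 -0.    -0.   ] dp tot [-0.707  1.496  3.629]
```

Emit:
arm_command --series '[{"dp": [0, 0, 0], "angular": [0, 0, 0], "gripper": 30}, {"dp": [0, 0, 0], "angular": [0, 0, 0], "gripper": 30}, {"dp": [-0.1, 0, 0], "angular": [0, 0, 0], "gripper": 30}, {"dp": [-0.15, 0, 0], "angular": [0, 0, 0], "gripper": 30}, {"dp": [-0.15, 0, 0], "angular": [0, 0, 0], "gripper": 30}, {"dp": [-0.2, 0, 0], "angular": [0, 0, 0], "gripper": 30}, {"dp": [-0.2, 0, 0], "angular": [0, 0, 0], "gripper": 30}, {"dp": [0, 0, 0], "angular": [0, 0, 0], "gripper": 30}]'

```text
clock: 4.15
position: [0.4589, 0.3082, 0.115]
ee_rot: [0.501, -0.498, 0.503, 0.498]
contact_force: [0.5, 0.2, -1.6]
width: 0.0376
```

Run:
```python
from h import *
need(.639,-.126,.1,90)
d=snap('side'); cv2.imwrite('pics/s2.png',cv2.resize(d['image'][70:200,160:320],None,fx=4,fy=4,interpolation=2))
```

```text
t 4.15 pos [0.4589 0.3082 0.115 ] xdir [-0.002 -0.002 -1.   ] jaw 89.5 F [ 0.5  0.2 -1.6] w 37.6 q6 -1.09
  turn 0.5 angular tot [-0.006 -0.002 -0.001] dp tot [ 0.125 -1.501 -3.619]
  turn -179.5 angular tot [ 1.994 -0.002  0.002] dp tot [0.125 1.501 3.619]
```

View pics/s2.png

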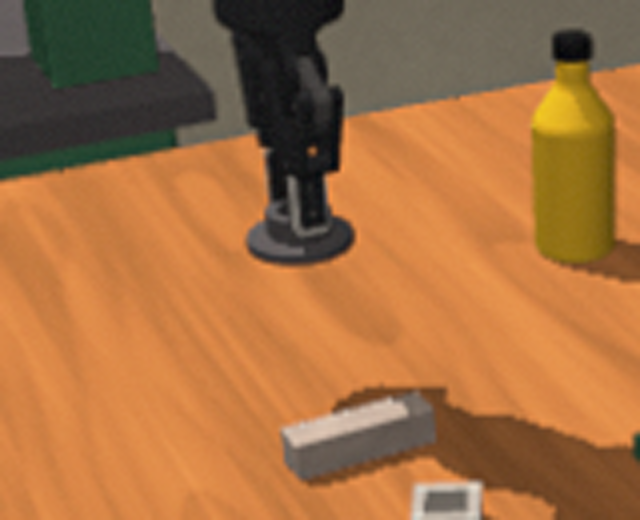

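The flange is gripped and lifted level, hub up. Carrying it to the post.

Emit:
arm_command --series '[{"dp": [0, -0.18, -0.44], "angular": [0, 0, 0], "gripper": 30}, {"dp": [0, -0.19, -0.45], "angular": [0, 0, 0], "gripper": 30}, {"dp": [0, -0.19, -0.455], "angular": [0, 0, 0], "gripper": 30}, {"dp": [0, -0.19, -0.455], "angular": [0, 0, 0], "gripper": 30}, {"dp": [0, -0.19, -0.455], "angular": [0, 0, 0], "gripper": 30}, {"dp": [0, -0.19, -0.455], "angular": [0, 0, 0], "gripper": 30}, {"dp": [0, -0.19, -0.455], "angular": [0, 0, 0], "gripper": 30}, {"dp": [0, -0.1, -0.25], "angular": [0, 0, 0], "gripper": 30}]'

```text
clock: 5.2
position: [0.6237, -0.113, 0.102]
ee_rot: [0.495, -0.495, 0.506, 0.504]
contact_force: [0.7, 0.0, -1.8]
width: 0.0372
```

Run:
```python
from h import *
need(.639,-.126,.1,90)
```

```text
t 5.2 pos [ 0.6237 -0.113   0.102 ] xdir [-0.021 -0.002 -1.   ] jaw 89.9 F [ 0.7  0.  -1.8] w 37.2 q6 -1.85
  turn 0.1 angular tot [-0.002 -0.001 -0.013] dp tot [ 0.016 -0.127 -0.109]
  turn -179.9 angular tot [ 1.998 -0.021  0.002] dp tot [0.016 0.127 0.109]
```

Emit:
arm_command --series '[{"dp": [0, -0.08, -0.05], "angular": [0, 0, -0.013], "gripper": 30}, {"dp": [0, -0.05, -0.05], "angular": [0, 0, 0], "gripper": 30}, {"dp": [0, 0, 0], "angular": [0, 0, 0], "gripper": 30}, {"dp": [0, 0, 0], "angular": [0, 0, 0], "gripper": 30}, {"dp": [0, 0, 0], "angular": [0, 0, 0], "gripper": 30}, {"dp": [0, 0, 0], "angular": [0, 0, 0], "gripper": 30}, {"dp": [0, 0, 0], "angular": [0, 0, 0], "gripper": 30}, {"dp": [0, 0, 0], "angular": [0, 0, 0], "gripper": 30}]'

```text
clock: 6.2
position: [0.637, -0.1219, 0.0985]
ee_rot: [0.499, -0.498, 0.502, 0.502]
contact_force: [0.5, 0.2, -2.2]
width: 0.0373
```

Run:
```python
from h import *
need(.639,-.126,.02,90)
d=snap('side'); cv2.imwrite('pics/s3.png',cv2.resize(d['image'][150:270,310:450],None,fx=5,fy=5,interpolation=2))
print((proj(d,[[.639,-.126,.046],[.639,-.126,.004]])-[310,150])*5)
```

```text
t 6.2 pos [ 0.637  -0.1219  0.0985] xdir [-0.007  0.002 -1.   ] jaw 89.9 F [ 0.5  0.2 -2.2] w 37.3 q6 -1.87
  turn 0.1 angular tot [-0.001  0.001 -0.004] dp tot [ 0.654 -0.017 -0.034]
  turn -179.9 angular tot [ 1.999 -0.007 -0.002] dp tot [0.654 0.017 0.034]
[[440.31452798 346.82813606]
 [430.23652515 431.28927401]]
```

View pics/s3.png

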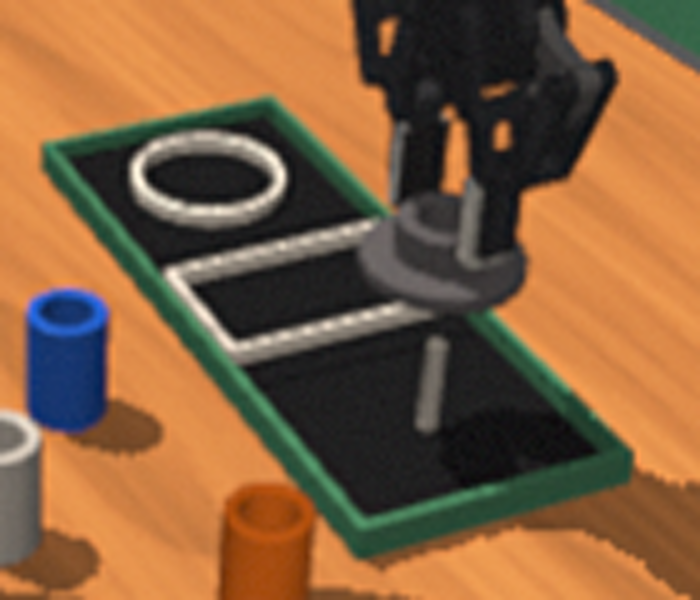

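The flange hangs centred above the post (post top at (437,343), predicted (440,347)). Lowering.

Emit:
arm_command --series '[{"dp": [0, -0.017, -0.034], "angular": [0, 0, 0], "gripper": 30}, {"dp": [0.12, 0, 0], "angular": [0, 0, 0], "gripper": 30}, {"dp": [0.12, 0, 0], "angular": [0, 0, 0], "gripper": 30}, {"dp": [0.12, 0, 0], "angular": [0, 0, 0], "gripper": 30}, {"dp": [0.12, 0, 0], "angular": [0, 0, 0], "gripper": 30}, {"dp": [0.08, 0, 0], "angular": [0, 0, 0], "gripper": 30}, {"dp": [0.04, 0, 0], "angular": [0, 0, 0], "gripper": 30}, {"dp": [0, 0, 0], "angular": [0, 0, 0], "gripper": 30}]'

```text
clock: 7.25
position: [0.6383, -0.1264, 0.0236]
ee_rot: [0.499, -0.497, 0.502, 0.502]
contact_force: [0.3, -1.2, -1.8]
width: 0.0373
```

Run:
```python
from h import *
need(.639,-.126,.019,90)
```

```text
t 7.25 pos [ 0.6383 -0.1264  0.0236] xdir [-0.008  0.002 -1.   ] jaw 89.9 F [ 0.3 -1.2 -1.8] w 37.3 q6 -1.87
  turn 0.1 angular tot [-0.001  0.001 -0.005] dp tot [ 0.039 -0.006  0.003]
  turn -179.9 angular tot [ 1.999 -0.008 -0.002] dp tot [ 0.039  0.006 -0.003]
```

Lower 3–4 mm more, release, and rise.

Emit:
arm_command --series '[{"dp": [0.03, 0, 0], "angular": [0, 0, 0], "gripper": 30}, {"dp": [0.0, 0, 0], "angular": [0, 0, 0], "gripper": 30}, {"dp": [0, 0, 0], "angular": [0, 0, 0], "gripper": 80}, {"dp": [0, 0, 0], "angular": [0, 0, 0], "gripper": 80}, {"dp": [0, 0, 0], "angular": [0, 0, 0], "gripper": 80}, {"dp": [-0.1, 0, 0], "angular": [0, 0, 0], "gripper": 80}, {"dp": [-0.3, 0, 0], "angular": [0, 0, 0], "gripper": 80}, {"dp": [-0.4, 0, 0], "angular": [0, 0, 0], "gripper": 80}]'

```text
clock: 8.25
position: [0.6373, -0.126, 0.1178]
ee_rot: [0.498, -0.495, 0.503, 0.504]
contact_force: [0.8, -0.2, 0.1]
width: 0.0797
```

Run:
```python
from h import *
need(.446,-.208,.1,0)
```

```text
t 8.25 pos [ 0.6373 -0.126   0.1178] xdir [-0.014  0.004 -1.   ] jaw 89.9 F [ 0.8 -0.2  0.1] w 79.7 q6 -1.87
  turn -89.9 angular tot [ 0.999 -0.005 -0.009] dp tot [ 0.148 -0.683 -1.594]
  turn 90.1 angular tot [-1.001  0.009 -0.005] dp tot [0.148 0.683 1.594]
```

Emit:
arm_command --series '[{"dp": [0, 0, 0], "angular": [0.118, 0, -0.005], "gripper": 80}, {"dp": [0, 0, 0], "angular": [0.118, 0, 0], "gripper": 80}, {"dp": [0, 0, 0], "angular": [0.118, 0, 0], "gripper": 80}, {"dp": [0, 0, 0], "angular": [0.118, 0, 0], "gripper": 80}, {"dp": [0, 0, 0], "angular": [0.118, 0, 0], "gripper": 80}, {"dp": [0, 0, 0], "angular": [0.118, 0, 0], "gripper": 80}, {"dp": [0, 0, 0], "angular": [0.118, 0, 0], "gripper": 80}, {"dp": [0, 0, 0], "angular": [0.118, 0, 0], "gripper": 80}]'

```text
clock: 9.25
position: [0.6423, -0.1275, 0.131]
ee_rot: [0.711, -0.024, 0.702, 0.022]
contact_force: [-0.6, -0.0, 0.2]
width: 0.0801
```

Run:
```python
from h import *
need(.446,-.208,.1,0)
```

```text
t 9.25 pos [ 0.6423 -0.1275  0.131 ] xdir [ 0.012 -0.003 -1.   ] jaw 3.8 F [-0.6 -0.   0.2] w 80.1 q6 -0.37
  turn -3.8 angular tot [0.042 0.008 0.002] dp tot [ 0.258 -0.671 -1.636]
  turn 176.2 angular tot [-1.958 -0.003  0.012] dp tot [0.258 0.671 1.636]
```

Emit:
arm_command --series '[{"dp": [0, 0, 0], "angular": [0.04, 0.008, 0], "gripper": 80}, {"dp": [0.04, -0.16, -0.38], "angular": [0, 0, 0], "gripper": 80}, {"dp": [0.05, -0.16, -0.38], "angular": [0, 0, 0], "gripper": 80}, {"dp": [0.05, -0.16, -0.38], "angular": [0, 0, 0], "gripper": 80}, {"dp": [0.05, -0.12, -0.3], "angular": [0, 0, 0], "gripper": 80}, {"dp": [0.05, -0.07, -0.16], "angular": [0, 0, 0], "gripper": 80}, {"dp": [0, 0, 0], "angular": [0, 0, 0], "gripper": 80}, {"dp": [0, 0, 0], "angular": [0, 0, 0], "gripper": 80}]'

```text
clock: 10.25
position: [0.4491, -0.2111, 0.1074]
ee_rot: [0.711, -0.003, 0.703, -0.003]
contact_force: [0.0, -0.1, 0.1]
width: 0.0801
```

Run:
```python
from h import *
need(.446,-.208,.008,-1)
d=snap('side'); cv2.imwrite('pics/s4.png',cv2.resize(d['image'][150:320,280:450],None,fx=3.5,fy=3.5,interpolation=2))
```

```text
t 10.25 pos [ 0.4491 -0.2111  0.1074] xdir [ 0.01  -0.008 -1.   ] jaw 0.0 F [ 0.  -0.1  0.1] w 80.1 q6 -0.58
  turn -1.0 angular tot [0.011 0.007 0.005] dp tot [ 0.828  0.026 -0.026]
  turn 179.0 angular tot [-1.989 -0.008  0.01 ] dp tot [ 0.828 -0.026  0.026]
```

View pics/s4.png

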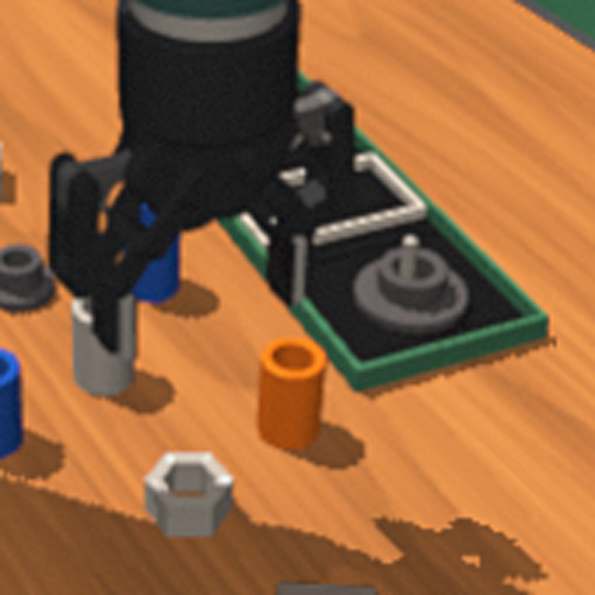

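The flange sits flat over the post, hub up (post visible through it at crop (410,245)). The hex nut is at crop (189,495). Descending on it.

Emit:
arm_command --series '[{"dp": [0.1, 0.026, -0.026], "angular": [0.011, 0.007, 0.005], "gripper": 80}, {"dp": [0.17, 0, 0], "angular": [0, 0, 0], "gripper": 80}, {"dp": [0.17, 0, 0], "angular": [0, 0, 0], "gripper": 80}, {"dp": [0.17, 0, 0], "angular": [0, 0, 0], "gripper": 80}, {"dp": [0.1, 0, 0], "angular": [0, 0, 0], "gripper": 80}, {"dp": [0.05, 0, 0], "angular": [0, 0, 0], "gripper": 80}, {"dp": [0, 0, 0], "angular": [0, 0, 0], "gripper": 80}, {"dp": [0, 0, 0], "angular": [0, 0, 0], "gripper": 80}]'

```text
clock: 11.3
position: [0.4507, -0.2059, 0.0113]
ee_rot: [0.707, 0.005, 0.707, -0.005]
contact_force: [-0.0, 0.5, 0.5]
width: 0.0799
```

Run:
```python
from h import *
need(.446,-.208,.010,-1)
```

```text
t 11.3 pos [ 0.4507 -0.2059  0.0113] xdir [-0.001  0.001 -1.   ] jaw -0.8 F [-0.   0.5  0.5] w 79.9 q6 -0.56
  turn -0.2 angular tot [ 0.002 -0.    -0.   ] dp tot [ 0.01  -0.018 -0.039]
  turn 179.8 angular tot [-1.998e+00  1.000e-03 -1.000e-03] dp tot [0.01  0.018 0.039]
```

Emit:
arm_command --series '[{"dp": [0.01, -0.018, -0.037], "angular": [0, 0, 0], "gripper": 80}, {"dp": [0, 0, 0], "angular": [0, 0, 0], "gripper": 80}, {"dp": [0, 0, 0], "angular": [0, 0, 0], "gripper": 30}, {"dp": [0, 0, 0], "angular": [0, 0, 0], "gripper": 30}, {"dp": [0, 0, 0], "angular": [0, 0, 0], "gripper": 30}, {"dp": [0, 0, 0], "angular": [0, 0, 0], "gripper": 30}, {"dp": [0, 0, 0], "angular": [0, 0, 0], "gripper": 30}, {"dp": [0, 0, 0], "angular": [0, 0, 0], "gripper": 30}]'

```text
clock: 12.3
position: [0.4467, -0.209, 0.0119]
ee_rot: [0.708, 0.005, 0.706, -0.006]
contact_force: [-0.3, -0.0, 1.4]
width: 0.0364
```

Emit:
arm_command --series '[{"dp": [-0.1, 0, 0], "angular": [0, 0, 0], "gripper": 30}, {"dp": [-0.17, 0, 0], "angular": [0, 0, 0], "gripper": 30}, {"dp": [-0.17, 0, 0], "angular": [0, 0, 0], "gripper": 30}, {"dp": [-0.17, 0, 0], "angular": [0, 0, 0], "gripper": 30}, {"dp": [-0.17, 0, 0], "angular": [0, 0, 0], "gripper": 30}, {"dp": [-0.1, 0, 0], "angular": [0, 0, 0], "gripper": 30}, {"dp": [0, 0, 0], "angular": [0, 0, 0], "gripper": 30}, {"dp": [0, 0, 0], "angular": [0, 0, 0], "gripper": 30}]'

```text
clock: 13.3
position: [0.4456, -0.2079, 0.1224]
ee_rot: [0.707, 0.005, 0.707, -0.005]
contact_force: [-0.8, 0.2, -1.6]
width: 0.036
```

Run:
```python
from h import *
need(.639,-.126,.11,-5)
d=snap('side'); cv2.imwrite('pics/s5.png',cv2.resize(d['image'][150:320,280:450],None,fx=3.5,fy=3.5,interpolation=2))
```

```text
t 13.3 pos [ 0.4456 -0.2079  0.1224] xdir [ 0.001 -0.    -1.   ] jaw -0.8 F [-0.8  0.2 -1.6] w 36.0 q6 -0.56
  turn -4.2 angular tot [0.046 0.001 0.   ] dp tot [0.103 0.821 1.546]
  turn 175.8 angular tot [-1.954e+00 -0.000e+00  1.000e-03] dp tot [ 0.103 -0.821 -1.546]
```

View pics/s5.png

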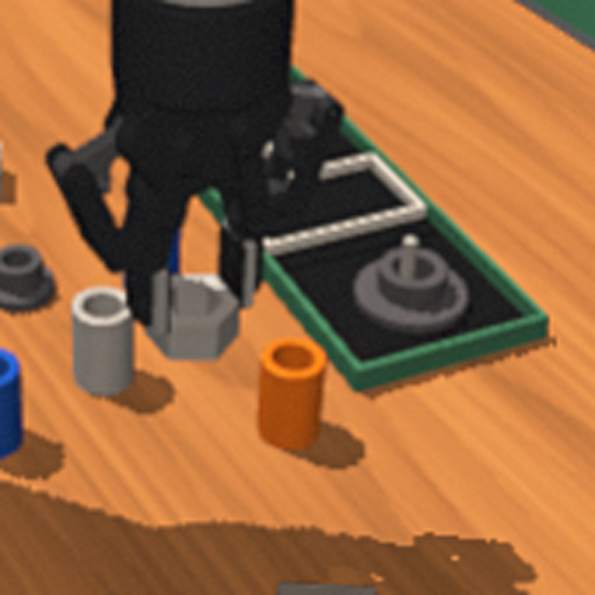

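The nut is held level. Carrying it over the post.

Emit:
arm_command --series '[{"dp": [0, 0.12, 0.28], "angular": [0, 0, 0], "gripper": 30}, {"dp": [0, 0.16, 0.36], "angular": [0, 0, 0], "gripper": 30}, {"dp": [0, 0.16, 0.36], "angular": [0, 0, 0], "gripper": 30}, {"dp": [0, 0.15, 0.33], "angular": [0, 0, 0], "gripper": 30}, {"dp": [0, 0.08, 0.18], "angular": [0, 0, 0], "gripper": 30}, {"dp": [0, 0.03, 0.07], "angular": [0, 0, 0], "gripper": 30}, {"dp": [0, 0, 0], "angular": [0, 0, 0], "gripper": 30}, {"dp": [0, 0, 0], "angular": [0, 0, 0], "gripper": 30}]'

```text
clock: 14.35
position: [0.6365, -0.1241, 0.1133]
ee_rot: [0.702, 0.007, 0.712, -0.005]
contact_force: [0.2, -0.1, -1.1]
width: 0.0365
```

Run:
```python
from h import *
need(.639,-.126,.042,-1)
```

```text
t 14.35 pos [ 0.6365 -0.1241  0.1133] xdir [-0.015  0.004 -1.   ] jaw -1.0 F [ 0.2 -0.1 -1.1] w 36.5 q6 -0.28
  turn -0.0 angular tot [ 0.    -0.009 -0.002] dp tot [ 0.594 -0.016  0.021]
  turn 180.0 angular tot [-2.     0.004 -0.015] dp tot [ 0.594  0.016 -0.021]
```

Emit:
arm_command --series '[{"dp": [0, -0.014, 0.02], "angular": [0, -0.009, -0.002], "gripper": 30}, {"dp": [0, 0, 0], "angular": [0, 0, 0], "gripper": 30}, {"dp": [0.1, 0, 0], "angular": [0, 0, 0], "gripper": 30}, {"dp": [0.12, 0, 0], "angular": [0, 0, 0], "gripper": 30}, {"dp": [0.12, 0, 0], "angular": [0, 0, 0], "gripper": 30}, {"dp": [0.12, 0, 0], "angular": [0, 0, 0], "gripper": 30}, {"dp": [0.06, 0, 0], "angular": [0, 0, 0], "gripper": 30}, {"dp": [0.0, 0, 0], "angular": [0, 0, 0], "gripper": 30}]'

```text
clock: 15.35
position: [0.6359, -0.127, 0.0454]
ee_rot: [0.706, 0.007, 0.708, -0.006]
contact_force: [-0.6, 0.7, -1.3]
width: 0.0365
```

Run:
```python
from h import *
need(.639,-.126,.040,-1)
d=snap('side'); cv2.imwrite('pics/s6.png',cv2.resize(d['image'][160:270,340:450],None,fx=5,fy=5,interpolation=2))
```

```text
t 15.35 pos [ 0.6359 -0.127   0.0454] xdir [-0.003  0.001 -1.   ] jaw -1.1 F [-0.6  0.7 -1.3] w 36.5 q6 -0.28
  turn 0.1 angular tot [-0.001 -0.002 -0.001] dp tot [0.045 0.008 0.026]
  turn -179.9 angular tot [ 1.999e+00 -1.000e-03  3.000e-03] dp tot [ 0.045 -0.008 -0.026]
```

View pics/s6.png

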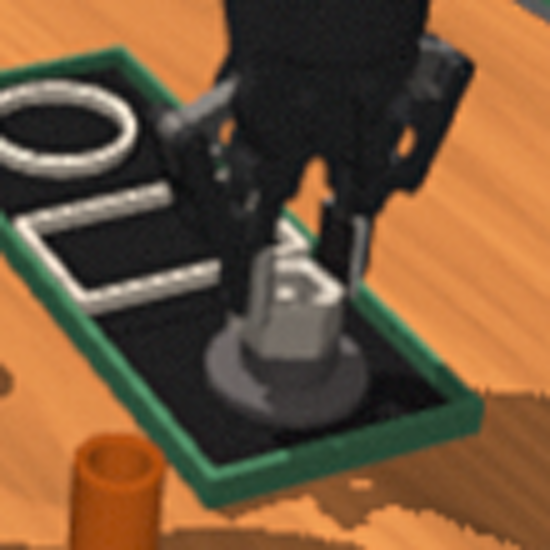

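The nut is over the post just above the flange. Lowering the last few mm.

Emit:
arm_command --series '[{"dp": [0.02, 0.005, 0.02], "angular": [0, 0, 0], "gripper": 30}, {"dp": [0.018, 0, 0], "angular": [0, 0, 0], "gripper": 30}, {"dp": [0, 0, 0], "angular": [0, 0, 0], "gripper": 30}, {"dp": [0, 0, 0], "angular": [0, 0, 0], "gripper": 30}, {"dp": [0, 0, 0], "angular": [0, 0, 0], "gripper": 30}, {"dp": [0, 0, 0], "angular": [0, 0, 0], "gripper": 30}, {"dp": [0, 0, 0], "angular": [0, 0, 0], "gripper": 30}, {"dp": [0, 0, 0], "angular": [0, 0, 0], "gripper": 30}]'

```text
clock: 16.4
position: [0.6405, -0.1268, 0.0448]
ee_rot: [0.708, 0.006, 0.706, -0.007]
contact_force: [-0.5, -0.6, -0.4]
width: 0.0359
```

Emit:
arm_command --series '[{"dp": [0.03, 0, 0], "angular": [0, 0, 0], "gripper": 30}, {"dp": [0.02, 0, 0], "angular": [0, 0, 0], "gripper": 30}, {"dp": [0, 0, 0], "angular": [0, 0, 0], "gripper": 30}, {"dp": [0, 0, 0], "angular": [0, 0, 0], "gripper": 30}, {"dp": [0, 0, 0], "angular": [0, 0, 0], "gripper": 30}, {"dp": [0, 0, 0], "angular": [0, 0, 0], "gripper": 30}, {"dp": [0, 0, 0], "angular": [0, 0, 0], "gripper": 30}, {"dp": [0, 0, 0], "angular": [0, 0, 0], "gripper": 30}]'

```text
clock: 17.4
position: [0.6409, -0.1269, 0.044]
ee_rot: [0.708, 0.006, 0.706, -0.007]
contact_force: [-1.1, -0.0, 0.4]
width: 0.0363
```

Emit:
arm_command --series '[{"dp": [0, 0, 0], "angular": [0, 0, 0], "gripper": 60}, {"dp": [0, 0, 0], "angular": [0, 0, 0], "gripper": 60}, {"dp": [0, 0, 0], "angular": [0, 0, 0], "gripper": 80}, {"dp": [0, 0, 0], "angular": [0, 0, 0], "gripper": 80}, {"dp": [-0.1, 0, 0], "angular": [0, 0, 0], "gripper": 80}, {"dp": [-0.3, 0, 0], "angular": [0, 0, 0], "gripper": 80}, {"dp": [-0.4, 0, 0], "angular": [0, 0, 0], "gripper": 80}, {"dp": [0, 0, 0], "angular": [0, 0, 0], "gripper": 80}]'

```text
clock: 18.4
position: [0.6413, -0.127, 0.1445]
ee_rot: [0.709, 0.006, 0.705, -0.007]
contact_force: [-0.2, -0.7, -0.4]
width: 0.0799
```

Emit:
arm_command --series '[{"dp": [0, 0, -0.3], "angular": [0, 0, 0], "gripper": 80}, {"dp": [0, 0, -0.3], "angular": [0, 0, 0], "gripper": 80}, {"dp": [0, 0, -0.3], "angular": [0, 0, 0], "gripper": 80}, {"dp": [0, 0, -0.3], "angular": [0, 0, 0], "gripper": 80}, {"dp": [0, 0, 0], "angular": [-0.118, 0, 0], "gripper": 80}, {"dp": [0, 0, 0], "angular": [-0.118, 0, 0], "gripper": 80}, {"dp": [0, 0, 0], "angular": [-0.118, 0, 0], "gripper": 80}, {"dp": [0, 0, 0], "angular": [-0.118, 0, 0], "gripper": 80}]'

```text
clock: 19.4
position: [0.489, -0.1228, 0.1421]
ee_rot: [0.66, -0.255, 0.659, 0.254]
contact_force: [-0.2, 0.8, 0.4]
width: 0.08
```

Emit:
arm_command --series '[{"dp": [0, 0, 0], "angular": [-0.118, 0, 0], "gripper": 80}, {"dp": [0, 0, 0], "angular": [-0.118, 0, 0], "gripper": 80}, {"dp": [0, 0, 0], "angular": [-0.118, 0, 0], "gripper": 80}, {"dp": [0, 0, 0], "angular": [-0.118, 0, 0], "gripper": 80}, {"dp": [0, 0, 0], "angular": [-0.06, 0, 0], "gripper": 80}, {"dp": [0, 0, 0], "angular": [0, 0, 0], "gripper": 80}, {"dp": [0, 0, 0], "angular": [0, 0, 0], "gripper": 80}, {"dp": [0, 0, 0], "angular": [0, 0, 0], "gripper": 80}]'

```text
clock: 20.4
position: [0.4855, -0.1214, 0.14]
ee_rot: [0.497, -0.501, 0.498, 0.504]
contact_force: [0.4, 0.1, -0.0]
width: 0.0798
```

Run:
```python
from h import *
need(.4555,.2132,.11,93.2)
d=snap('side'); cv2.imwrite('pics/s7.png',cv2.resize(d['image'][150:320,280:450],None,fx=3.5,fy=3.5,interpolation=2))
```

```text
t 20.4 pos [ 0.4855 -0.1214  0.14  ] xdir [-0.004  0.002 -1.   ] jaw 90.6 F [ 0.4  0.1 -0. ] w 79.8 q6 -1.97
  turn 2.6 angular tot [-0.029  0.001 -0.003] dp tot [0.25  0.094 2.798]
  turn -177.4 angular tot [ 1.971 -0.004 -0.002] dp tot [ 0.25  -0.094 -2.798]
```

View pics/s7.png

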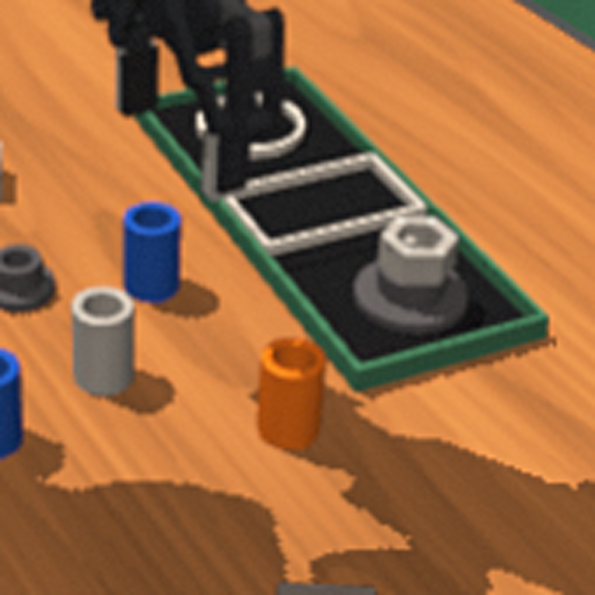

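The nut lies flat on the flange over the post. Next, the stone.

Emit:
arm_command --series '[{"dp": [0.0, 0, 0], "angular": [-0.029, 0, 0], "gripper": 80}, {"dp": [0.03, 0.02, 0.42], "angular": [0, 0, 0], "gripper": 80}, {"dp": [0.03, 0.02, 0.46], "angular": [0, 0, 0], "gripper": 80}, {"dp": [0.03, 0.02, 0.46], "angular": [0, 0, 0], "gripper": 80}, {"dp": [0.03, 0.02, 0.46], "angular": [0, 0, 0], "gripper": 80}, {"dp": [0.03, 0.02, 0.46], "angular": [0, 0, 0], "gripper": 80}, {"dp": [0.03, 0, 0.3], "angular": [0, 0, 0], "gripper": 80}, {"dp": [0, 0, 0.2], "angular": [0, 0, 0], "gripper": 80}]'

```text
clock: 21.45
position: [0.4579, 0.216, 0.1189]
ee_rot: [-0.489, 0.512, -0.487, -0.511]
contact_force: [0.7, -0.4, -0.0]
width: 0.0802
```

Run:
```python
from h import *
need(.4555,.2132,.05,93.2)
```

```text
t 21.45 pos [0.4579 0.216  0.1189] xdir [ 0.002  0.001 -1.   ] jaw 92.7 F [ 0.7 -0.4 -0. ] w 80.2 q6 -1.32
  turn 0.5 angular tot [-0.005  0.     0.001] dp tot [ 0.574  0.022 -0.023]
  turn -179.5 angular tot [ 1.995e+00  2.000e-03 -1.000e-03] dp tot [ 0.574 -0.022  0.023]
```

Emit:
arm_command --series '[{"dp": [0.1, 0.02, -0.023], "angular": [-0.005, 0, 0], "gripper": 80}, {"dp": [0.18, 0, 0], "angular": [0, 0, 0], "gripper": 80}, {"dp": [0.18, 0, 0], "angular": [0, 0, 0], "gripper": 80}, {"dp": [0.18, 0, 0], "angular": [0, 0, 0], "gripper": 80}, {"dp": [0.14, 0, 0], "angular": [0, 0, 0], "gripper": 80}, {"dp": [0.06, 0, 0], "angular": [0, 0, 0], "gripper": 80}, {"dp": [0, 0, 0], "angular": [0, 0, 0], "gripper": 80}, {"dp": [0, 0, 0], "angular": [0, 0, 0], "gripper": 80}]'

```text
clock: 22.45
position: [0.454, 0.2077, 0.0128]
ee_rot: [-0.485, 0.514, -0.487, -0.513]
contact_force: [-0.1, -0.7, -0.2]
width: 0.0797
```

Run:
```python
from h import *
need(.4555,.2132,.014,93.2)
```

```text
t 22.45 pos [0.454  0.2077 0.0128] xdir [-0.001 -0.004 -1.   ] jaw 93.2 F [-0.1 -0.7 -0.2] w 79.7 q6 -1.33
  turn 0.0 angular tot [-0.    -0.002 -0.001] dp tot [-0.01  -0.015  0.045]
  turn -180.0 angular tot [ 2.e+00 -1.e-03  4.e-03] dp tot [-0.01   0.015 -0.045]
```

Emit:
arm_command --series '[{"dp": [-0.01, -0.015, 0.045], "angular": [0, 0, 0], "gripper": 80}, {"dp": [0, 0, 0], "angular": [0, 0, 0], "gripper": 80}, {"dp": [0, 0, 0], "angular": [0, 0, 0], "gripper": 15}, {"dp": [0, 0, 0], "angular": [0, 0, 0], "gripper": 15}, {"dp": [0, 0, 0], "angular": [0, 0, 0], "gripper": 15}, {"dp": [0, 0, 0], "angular": [0, 0, 0], "gripper": 15}, {"dp": [0, 0, 0], "angular": [0, 0, 0], "gripper": 15}, {"dp": [0, 0, 0], "angular": [0, 0, 0], "gripper": 15}]'

```text
clock: 23.45
position: [0.4571, 0.2145, 0.0161]
ee_rot: [-0.486, 0.515, -0.485, -0.513]
contact_force: [-1.1, 0.3, 2.1]
width: 0.0232
```

Emit:
arm_command --series '[{"dp": [0, 0, 0], "angular": [0, 0, 0], "gripper": 15}, {"dp": [0, 0, 0], "angular": [0, 0, 0], "gripper": 15}, {"dp": [-0.1, 0, 0], "angular": [0, 0, 0], "gripper": 15}, {"dp": [-0.17, 0, 0], "angular": [0, 0, 0], "gripper": 15}, {"dp": [-0.17, 0, 0], "angular": [0, 0, 0], "gripper": 15}, {"dp": [-0.17, 0, 0], "angular": [0, 0, 0], "gripper": 15}, {"dp": [-0.17, 0, 0], "angular": [0, 0, 0], "gripper": 15}, {"dp": [0, 0, 0], "angular": [0, 0, 0], "gripper": 15}]'

```text
clock: 24.45
position: [0.4555, 0.2139, 0.1137]
ee_rot: [-0.485, 0.515, -0.486, -0.513]
contact_force: [-0.2, 0.0, -1.8]
width: 0.0235
```

Run:
```python
from h import *
need(.648,-.025,.11,84.7)
d=snap('side'); cv2.imwrite('pics/s8.png',cv2.resize(d['image'][90:220,180:340],None,fx=4,fy=4,interpolation=2))
```

```text
t 24.45 pos [0.4555 0.2139 0.1137] xdir [ 0.001 -0.003 -1.   ] jaw 93.2 F [-0.2  0.  -1.8] w 23.5 q6 -1.32
  turn -8.5 angular tot [ 0.095 -0.002  0.001] dp tot [ 0.031 -1.781 -1.834]
  turn 171.5 angular tot [-1.905e+00 -1.000e-03 -3.000e-03] dp tot [0.031 1.781 1.834]
```

View pics/s8.png

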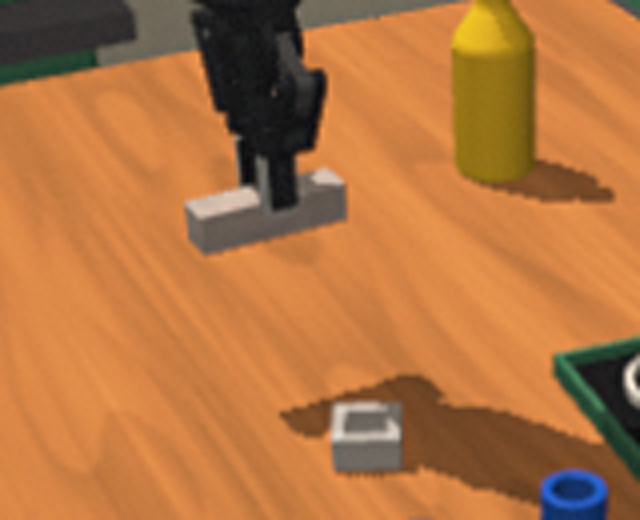

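The stone is held level near its middle. Turning and carrying it to the trough.

Emit:
arm_command --series '[{"dp": [0, 0, 0], "angular": [0.095, 0, 0], "gripper": 15}, {"dp": [0, -0.25, -0.26], "angular": [0, 0, 0], "gripper": 15}, {"dp": [0, -0.3, -0.31], "angular": [0, 0, 0], "gripper": 15}, {"dp": [0, -0.3, -0.31], "angular": [0, 0, 0], "gripper": 15}, {"dp": [0, -0.3, -0.31], "angular": [0, 0, 0], "gripper": 15}, {"dp": [0, -0.3, -0.31], "angular": [0, 0, 0], "gripper": 15}, {"dp": [0, -0.2, -0.2], "angular": [0, 0, 0], "gripper": 15}, {"dp": [0, -0.1, -0.1], "angular": [0, 0, 0], "gripper": 15}]'

```text
clock: 25.5
position: [0.6404, -0.028, 0.1013]
ee_rot: [0.517, -0.472, 0.529, 0.48]
contact_force: [-0.5, -0.3, -1.9]
width: 0.0234
```

Run:
```python
from h import *
need(.648,-.025,.11,84.7)
```

```text
t 25.5 pos [ 0.6404 -0.028   0.1013] xdir [-0.02  -0.003 -1.   ] jaw 84.6 F [-0.5 -0.3 -1.9] w 23.4 q6 -1.62
  turn 0.1 angular tot [-0.002 -0.003 -0.013] dp tot [-0.073 -0.061  0.03 ]
  turn -179.9 angular tot [ 1.998 -0.02   0.005] dp tot [-0.073  0.061 -0.03 ]
```

Emit:
arm_command --series '[{"dp": [0, -0.06, 0.03], "angular": [0, -0.003, -0.013], "gripper": 15}, {"dp": [0, 0, 0], "angular": [0, 0, 0], "gripper": 15}, {"dp": [0.13, 0, 0], "angular": [0, 0, 0], "gripper": 15}, {"dp": [0.13, 0, 0], "angular": [0, 0, 0], "gripper": 15}, {"dp": [0.1, 0, 0], "angular": [0, 0, 0], "gripper": 15}, {"dp": [0.05, 0, 0], "angular": [0, 0, 0], "gripper": 15}, {"dp": [0, 0, 0], "angular": [0, 0, 0], "gripper": 15}, {"dp": [0, 0, 0], "angular": [0, 0, 0], "gripper": 15}]'

```text
clock: 26.5
position: [0.6437, -0.0203, 0.0461]
ee_rot: [0.522, -0.474, 0.523, 0.479]
contact_force: [0.6, 0.4, -0.5]
width: 0.0234
```

Run:
```python
from h import *
need(.648,-.025,.020,84.7)
d=snap('side'); cv2.imwrite('pics/s9.png',cv2.resize(d['image'][150:270,310:450],None,fx=5,fy=5,interpolation=2))
```

```text
t 26.5 pos [ 0.6437 -0.0203  0.0461] xdir [-0.006  0.003 -1.   ] jaw 84.7 F [ 0.6  0.4 -0.5] w 23.4 q6 -1.62
  turn -0.0 angular tot [ 0.     0.001 -0.004] dp tot [ 0.217 -0.039 -0.036]
  turn 180.0 angular tot [-2.     0.006  0.002] dp tot [0.217 0.039 0.036]
```

View pics/s9.png

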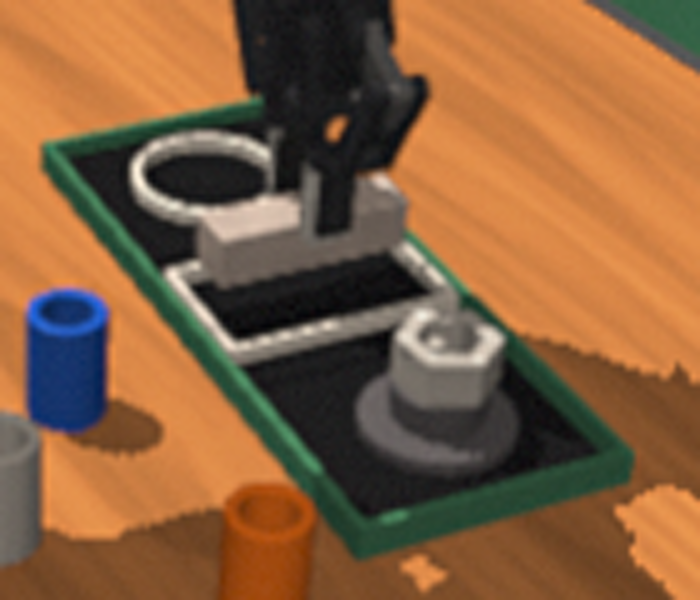

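The stone hangs just above the trough and needs +x and −y trim: it sits about 3 mm behind the pads. Correcting, then lowering.

Emit:
arm_command --series '[{"dp": [0, -0.058, -0.036], "angular": [0, 0, -0.004], "gripper": 15}, {"dp": [0, 0, 0], "angular": [0, 0, 0], "gripper": 15}, {"dp": [0.06, 0, 0], "angular": [0, 0, 0], "gripper": 15}, {"dp": [0.06, 0, 0], "angular": [0, 0, 0], "gripper": 15}, {"dp": [0.05, 0, 0], "angular": [0, 0, 0], "gripper": 15}, {"dp": [0.03, 0, 0], "angular": [0, 0, 0], "gripper": 15}, {"dp": [0, 0, 0], "angular": [0, 0, 0], "gripper": 15}, {"dp": [0, 0, 0], "angular": [0, 0, 0], "gripper": 15}]'

```text
clock: 27.55
position: [0.6518, -0.0259, 0.0242]
ee_rot: [0.524, -0.477, 0.521, 0.476]
contact_force: [0.0, 0.1, -1.2]
width: 0.0232
```

Run:
```python
from h import *
need(.651,-.025,.019,84.7)
d=snap('side'); cv2.imwrite('pics/s10.png',cv2.resize(d['image'][150:270,310:450],None,fx=5,fy=5,interpolation=2))
```

```text
t 27.55 pos [ 0.6518 -0.0259  0.0242] xdir [ 0.004  0.001 -1.   ] jaw 84.7 F [ 0.   0.1 -1.2] w 23.2 q6 -1.63
  turn -0.0 angular tot [0.    0.001 0.003] dp tot [0.044 0.007 0.007]
  turn 180.0 angular tot [-2.    -0.004  0.002] dp tot [ 0.044 -0.007 -0.007]
```

View pics/s10.png

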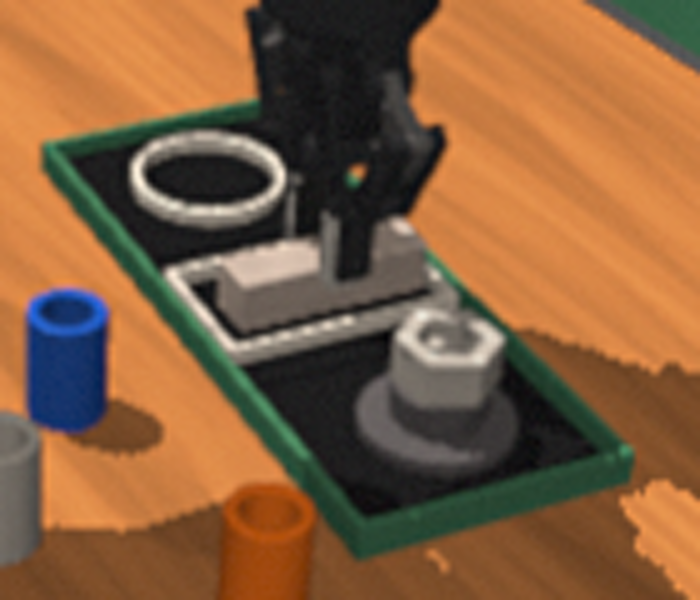

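The stone is within the trough walls with gaps at both ends. Lower and release.

Emit:
arm_command --series '[{"dp": [0.04, 0.01, 0], "angular": [0, 0, 0.003], "gripper": 15}, {"dp": [0.03, 0, 0], "angular": [0, 0, 0], "gripper": 15}, {"dp": [0.02, 0, 0], "angular": [0, 0, 0], "gripper": 15}, {"dp": [0, 0, 0], "angular": [0, 0, 0], "gripper": 15}, {"dp": [0, 0, 0], "angular": [0, 0, 0], "gripper": 15}, {"dp": [0, 0, 0], "angular": [0, 0, 0], "gripper": 15}, {"dp": [0, 0, 0], "angular": [0, 0, 0], "gripper": 15}, {"dp": [0, 0, 0], "angular": [0, 0, 0], "gripper": 15}]'

```text
clock: 28.6
position: [0.6519, -0.0259, 0.0242]
ee_rot: [0.524, -0.478, 0.521, 0.476]
contact_force: [-0.8, -0.4, 3.8]
width: 0.0232
```

Emit:
arm_command --series '[{"dp": [0, 0, 0], "angular": [0, 0, 0], "gripper": 50}, {"dp": [0, 0, 0], "angular": [0, 0, 0], "gripper": 60}, {"dp": [0, 0, 0], "angular": [0, 0, 0], "gripper": 60}, {"dp": [0, 0, 0], "angular": [0, 0, 0], "gripper": 60}, {"dp": [-0.1, 0, 0], "angular": [0, 0, 0], "gripper": 60}, {"dp": [-0.3, 0, 0], "angular": [0, 0, 0], "gripper": 60}, {"dp": [-0.4, 0, 0], "angular": [0, 0, 0], "gripper": 60}, {"dp": [-0.2, 0, 0], "angular": [0, 0, 0], "gripper": 60}]'

```text
clock: 29.6
position: [0.6504, -0.0259, 0.1463]
ee_rot: [0.523, -0.476, 0.522, 0.477]
contact_force: [-0.9, 0.1, 0.0]
width: 0.0596
```

Run:
```python
from h import *
need(.4555,-.097,.13,90)
```

```text
t 29.6 pos [ 0.6504 -0.0259  0.1463] xdir [ 0.     0.001 -1.   ] jaw 84.7 F [-0.9  0.1  0. ] w 59.6 q6 -1.63
  turn 5.3 angular tot [-0.058  0.001  0.   ] dp tot [ 0.136  1.624 -0.593]
  turn -174.7 angular tot [ 1.942e+00  0.000e+00 -1.000e-03] dp tot [ 0.136 -1.624  0.593]
```

Emit:
arm_command --series '[{"dp": [0, 0, 0], "angular": [-0.058, 0, 0], "gripper": 60}, {"dp": [0, 0.36, -0.13], "angular": [0, 0, 0], "gripper": 60}, {"dp": [0, 0.4, -0.14], "angular": [0, 0, 0], "gripper": 60}, {"dp": [0, 0.4, -0.14], "angular": [0, 0, 0], "gripper": 60}, {"dp": [0, 0.3, -0.12], "angular": [0, 0, 0], "gripper": 60}, {"dp": [0, 0.12, -0.05], "angular": [0, 0, 0], "gripper": 60}, {"dp": [0, 0, 0], "angular": [0, 0, 0], "gripper": 60}, {"dp": [0, 0, 0], "angular": [0, 0, 0], "gripper": 60}]'

```text
clock: 30.6
position: [0.4627, -0.0983, 0.1547]
ee_rot: [-0.504, 0.507, -0.495, -0.495]
contact_force: [-0.2, 0.2, 0.5]
width: 0.0603
```

Run:
```python
from h import *
need(.4555,-.097,.08,90)
d=snap('side'); cv2.imwrite('pics/s11.png',cv2.resize(d['image'][150:290,240:430],None,fx=4,fy=4,interpolation=2))
```

```text
t 30.6 pos [ 0.4627 -0.0983  0.1547] xdir [ 0.022 -0.003 -1.   ] jaw 90.2 F [-0.2  0.2  0.5] w 60.3 q6 -1.94
  turn -0.2 angular tot [ 0.002 -0.002  0.014] dp tot [0.623 0.06  0.011]
  turn 179.8 angular tot [-1.998 -0.022 -0.003] dp tot [ 0.623 -0.06  -0.011]
```

View pics/s11.png

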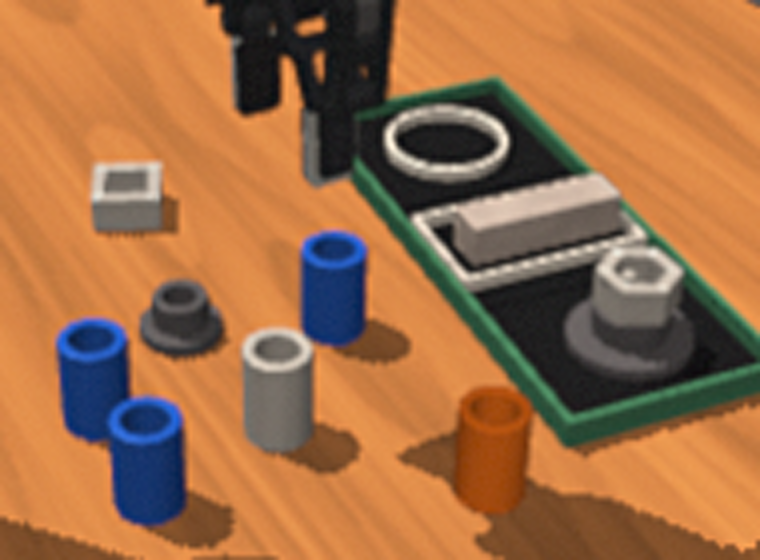

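The stone lies in the trough (its far end is near the +x wall, to be checked by depth). The sleeve is at crop (278,390), clear of the others. Descending on it.

Emit:
arm_command --series '[{"dp": [0, 0.05, 0.01], "angular": [0, 0, 0.014], "gripper": 60}, {"dp": [0.2, 0, 0], "angular": [0, 0, 0], "gripper": 60}, {"dp": [0.2, 0, 0], "angular": [0, 0, 0], "gripper": 60}, {"dp": [0.1, 0, 0], "angular": [0, 0, 0], "gripper": 60}, {"dp": [0, 0, 0], "angular": [0, 0, 0], "gripper": 60}, {"dp": [0, 0, 0], "angular": [0, 0, 0], "gripper": 60}, {"dp": [0, 0, 0], "angular": [0, 0, 0], "gripper": 60}, {"dp": [0, 0, 0], "angular": [0, 0, 0], "gripper": 60}]'

```text
clock: 31.65
position: [0.462, -0.0967, 0.0944]
ee_rot: [-0.497, 0.503, -0.499, -0.501]
contact_force: [-0.2, 0.1, -0.7]
width: 0.06
```

Run:
```python
from h import *
T=snap('top'); P,_=cloud(T)
b=P[118:190,245:400].reshape(-1,3)*1000
c=np.array([648.2,-25.]); a=np.radians(-5.3); ux=np.array([np.cos(a),np.sin(a)]); uy=np.array([-ux[1],ux[0]])
l=np.c_[(b[:,:2]-c)@ux,(b[:,:2]-c)@uy,b[:,2]]
s=l[(abs(l[:,1])<40)&(l[:,2]>23)]
print('stone in trough frame',np.percentile(s,[1,50,99],axis=0).round(1), len(s))
for x0 in range(-40,50,20):
    q=s[(abs(s[:,0]-x0)<10)]; print(x0,np.median(q[:,2]).round(1),len(q))
need(.4555,-.097,.025,90)
```

```text
stone in trough frame [[-266.9  -39.8   27.3]
 [ -31.1  -11.1   34.8]
 [  45.1    9.7 1074.1]] 635
-40 32.1 57
-20 32.7 84
0 32.8 82
20 32.7 81
40 33.1 68
t 31.7 pos [ 0.462  -0.0967  0.0944] xdir [ 0.001 -0.005 -1.   ] jaw 90.4 F [-0.2 -0.8  0.4] w 59.8 q6 -1.93
  turn -0.4 angular tot [ 0.005 -0.003  0.001] dp tot [ 0.578  0.054 -0.002]
  turn 179.6 angular tot [-1.995e+00 -1.000e-03 -5.000e-03] dp tot [ 0.578 -0.054  0.002]
```

The stone is level. The consistent +4 mm in TCP height and depth fits insert heights being quoted from the insert's own origin, 4 mm above the bench, so stone and nut are seated.

Emit:
arm_command --series '[{"dp": [0, 0.054, 0], "angular": [0, 0, 0], "gripper": 60}, {"dp": [0.12, 0, 0], "angular": [0, 0, 0], "gripper": 60}, {"dp": [0.15, 0, 0], "angular": [0, 0, 0], "gripper": 60}, {"dp": [0.15, 0, 0], "angular": [0, 0, 0], "gripper": 60}, {"dp": [0.1, 0, 0], "angular": [0, 0, 0], "gripper": 60}, {"dp": [0.06, 0, 0], "angular": [0, 0, 0], "gripper": 60}, {"dp": [0, 0, 0], "angular": [0, 0, 0], "gripper": 60}, {"dp": [0, 0, 0], "angular": [0, 0, 0], "gripper": 60}]'

```text
clock: 32.7
position: [0.4546, -0.0977, 0.0249]
ee_rot: [-0.498, 0.504, -0.499, -0.499]
contact_force: [-0.3, 0.1, 0.4]
width: 0.0601
```

Run:
```python
from h import *
need(.4555,-.097,.022,90)
```

```text
t 32.7 pos [ 0.4546 -0.0977  0.0249] xdir [ 0.004 -0.006 -1.   ] jaw 90.4 F [-0.3  0.1  0.4] w 60.1 q6 -1.93
  turn -0.4 angular tot [ 0.005 -0.004  0.003] dp tot [ 0.024 -0.007  0.006]
  turn 179.6 angular tot [-1.995 -0.004 -0.006] dp tot [ 0.024  0.007 -0.006]
```

Emit:
arm_command --series '[{"dp": [0.02, 0, 0], "angular": [0, 0, 0], "gripper": 25}, {"dp": [0, 0, 0], "angular": [0, 0, 0], "gripper": 25}, {"dp": [0, 0, 0], "angular": [0, 0, 0], "gripper": 25}, {"dp": [0, 0, 0], "angular": [0, 0, 0], "gripper": 25}, {"dp": [0, 0, 0], "angular": [0, 0, 0], "gripper": 25}, {"dp": [0, 0, 0], "angular": [0, 0, 0], "gripper": 25}, {"dp": [0, 0, 0], "angular": [0, 0, 0], "gripper": 25}, {"dp": [0, 0, 0], "angular": [0, 0, 0], "gripper": 25}]'

```text
clock: 33.7
position: [0.4551, -0.0978, 0.0231]
ee_rot: [-0.498, 0.505, -0.498, -0.499]
contact_force: [-0.9, -0.5, 0.0]
width: 0.0325
```

Emit:
arm_command --series '[{"dp": [-0.1, 0, 0], "angular": [0, 0, 0], "gripper": 25}, {"dp": [-0.18, 0, 0], "angular": [0, 0, 0], "gripper": 25}, {"dp": [-0.18, 0, 0], "angular": [0, 0, 0], "gripper": 25}, {"dp": [-0.18, 0, 0], "angular": [0, 0, 0], "gripper": 25}, {"dp": [-0.18, 0, 0], "angular": [0, 0, 0], "gripper": 25}, {"dp": [-0.18, 0, 0], "angular": [0, 0, 0], "gripper": 25}, {"dp": [-0.1, 0, 0], "angular": [0, 0, 0], "gripper": 25}, {"dp": [0, 0, 0], "angular": [0, 0, 0], "gripper": 25}]'

```text
clock: 34.7
position: [0.4536, -0.0966, 0.1632]
ee_rot: [-0.498, 0.506, -0.498, -0.498]
contact_force: [-0.7, -0.2, -2.5]
width: 0.0326
```

Run:
```python
from h import *
need(.657,.076,.15,90)
```

```text
t 34.7 pos [ 0.4536 -0.0966  0.1632] xdir [ 0.007 -0.007 -1.   ] jaw 90.4 F [-0.7 -0.2 -2.5] w 32.6 q6 -1.93
  turn -0.4 angular tot [ 0.005 -0.005  0.005] dp tot [ 0.11  -1.695  1.439]
  turn 179.6 angular tot [-1.995 -0.007 -0.007] dp tot [ 0.11   1.695 -1.439]
```

Emit:
arm_command --series '[{"dp": [0, -0.22, 0.19], "angular": [0, 0, 0], "gripper": 25}, {"dp": [0, -0.3, 0.26], "angular": [0, 0, 0], "gripper": 25}, {"dp": [0, -0.3, 0.26], "angular": [0, 0, 0], "gripper": 25}, {"dp": [0, -0.3, 0.26], "angular": [0, 0, 0], "gripper": 25}, {"dp": [0, -0.3, 0.25], "angular": [0, 0, 0], "gripper": 25}, {"dp": [0, -0.15, 0.12], "angular": [0, 0, 0], "gripper": 25}, {"dp": [0, -0.05, 0.05], "angular": [0, 0, 0], "gripper": 25}, {"dp": [0, 0, 0], "angular": [0, 0, 0], "gripper": 25}]'

```text
clock: 35.7
position: [0.647, 0.0762, 0.1529]
ee_rot: [0.494, -0.501, 0.503, 0.502]
contact_force: [-0.1, -0.4, -2.0]
width: 0.0322
```

Run:
```python
from h import *
need(.657,.076,.034,90)
```

```text
t 35.7 pos [0.647  0.0762 0.1529] xdir [-0.009 -0.008 -1.   ] jaw 90.3 F [-0.1 -0.4 -2. ] w 32.2 q6 -1.56
  turn -0.3 angular tot [ 0.004 -0.005 -0.006] dp tot [ 0.991 -0.083 -0.001]
  turn 179.7 angular tot [-1.996  0.009 -0.008] dp tot [0.991 0.083 0.001]
```

Emit:
arm_command --series '[{"dp": [0, -0.083, 0], "angular": [0.004, -0.005, -0.006], "gripper": 25}, {"dp": [0, 0, 0], "angular": [0, 0, 0], "gripper": 25}, {"dp": [0.16, 0, 0], "angular": [0, 0, 0], "gripper": 25}, {"dp": [0.18, 0, 0], "angular": [0, 0, 0], "gripper": 25}, {"dp": [0.18, 0, 0], "angular": [0, 0, 0], "gripper": 25}, {"dp": [0.15, 0, 0], "angular": [0, 0, 0], "gripper": 25}, {"dp": [0.06, 0, 0], "angular": [0, 0, 0], "gripper": 25}, {"dp": [0, 0, 0], "angular": [0, 0, 0], "gripper": 25}]'

```text
clock: 36.7
position: [0.655, 0.0703, 0.066]
ee_rot: [0.502, -0.499, 0.502, 0.497]
contact_force: [0.0, 0.8, -1.3]
width: 0.0325
```

Run:
```python
from h import *
need(.657,.076,.032,90)
d=snap('side'); cv2.imwrite('pics/s12.png',cv2.resize(d['image'][130:250,300:440],None,fx=5,fy=5,interpolation=2))
```

```text
t 36.7 pos [0.655  0.0703 0.066 ] xdir [ 0.002 -0.002 -1.   ] jaw 89.6 F [ 0.   0.8 -1.3] w 32.5 q6 -1.56
  turn 0.4 angular tot [-0.005 -0.001  0.001] dp tot [ 0.283 -0.016  0.048]
  turn -179.6 angular tot [1.995 0.002 0.002] dp tot [ 0.283  0.016 -0.048]
```

View pics/s12.png

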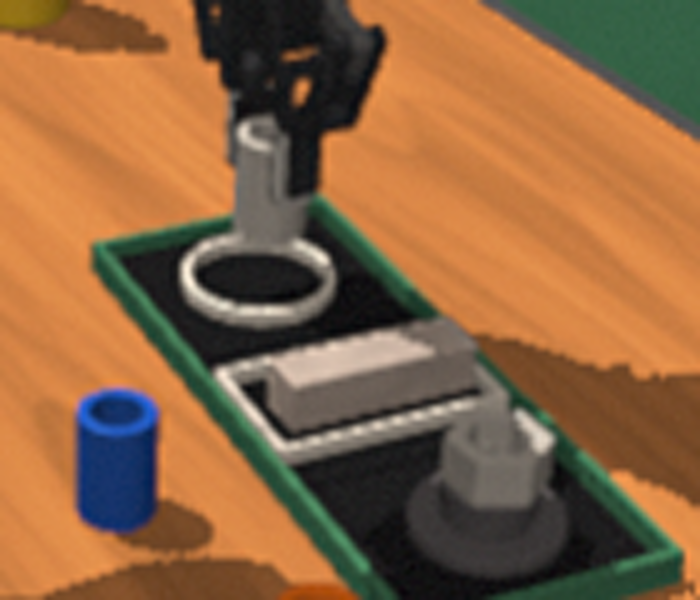

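The sleeve is upright above the cup (cup centre at crop (258,280)). Trimming y and lowering.

Emit:
arm_command --series '[{"dp": [0, -0.016, 0.048], "angular": [0, 0, 0], "gripper": 25}, {"dp": [0, 0, 0], "angular": [0, 0, 0], "gripper": 25}, {"dp": [0.08, 0, 0], "angular": [0, 0, 0], "gripper": 25}, {"dp": [0.1, 0, 0], "angular": [0, 0, 0], "gripper": 25}, {"dp": [0.07, 0, 0], "angular": [0, 0, 0], "gripper": 25}, {"dp": [0.03, 0, 0], "angular": [0, 0, 0], "gripper": 25}, {"dp": [0, 0, 0], "angular": [0, 0, 0], "gripper": 25}, {"dp": [0, 0, 0], "angular": [0, 0, 0], "gripper": 25}]'

```text
clock: 37.75
position: [0.6586, 0.0765, 0.0319]
ee_rot: [0.503, -0.5, 0.501, 0.496]
contact_force: [0.4, 0.2, -1.5]
width: 0.0326
```

Emit:
arm_command --series '[{"dp": [0.02, 0, 0], "angular": [0, 0, 0], "gripper": 25}, {"dp": [0.015, 0, 0], "angular": [0, 0, 0], "gripper": 25}, {"dp": [0, 0, 0], "angular": [0, 0, 0], "gripper": 25}, {"dp": [0, 0, 0], "angular": [0, 0, 0], "gripper": 25}, {"dp": [0, 0, 0], "angular": [0, 0, 0], "gripper": 25}, {"dp": [0, 0, 0], "angular": [0, 0, 0], "gripper": 25}, {"dp": [0, 0, 0], "angular": [0, 0, 0], "gripper": 25}, {"dp": [0, 0, 0], "angular": [0, 0, 0], "gripper": 25}]'

```text
clock: 38.75
position: [0.6596, 0.0765, 0.0313]
ee_rot: [0.504, -0.501, 0.5, 0.496]
contact_force: [-0.5, 0.5, -1.7]
width: 0.0328
```

Emit:
arm_command --series '[{"dp": [0.03, 0, 0], "angular": [0, 0, 0], "gripper": 25}, {"dp": [0.02, 0, 0], "angular": [0, 0, 0], "gripper": 25}, {"dp": [0.01, 0, 0], "angular": [0, 0, 0], "gripper": 25}, {"dp": [0, 0, 0], "angular": [0, 0, 0], "gripper": 25}, {"dp": [0, 0, 0], "angular": [0, 0, 0], "gripper": 25}, {"dp": [0, 0, 0], "angular": [0, 0, 0], "gripper": 25}, {"dp": [0, 0, 0], "angular": [0, 0, 0], "gripper": 25}, {"dp": [0, 0, 0], "angular": [0, 0, 0], "gripper": 25}]'

```text
clock: 39.75
position: [0.66, 0.0766, 0.0312]
ee_rot: [0.504, -0.502, 0.499, 0.495]
contact_force: [-0.7, -1.1, 1.3]
width: 0.0323
```

Contact, at the expected height. Release, then rise straight up and well clear.

Emit:
arm_command --series '[{"dp": [0, 0, 0], "angular": [0, 0, 0], "gripper": 50}, {"dp": [0, 0, 0], "angular": [0, 0, 0], "gripper": 60}, {"dp": [0, 0, 0], "angular": [0, 0, 0], "gripper": 60}, {"dp": [0, 0, 0], "angular": [0, 0, 0], "gripper": 60}, {"dp": [-0.1, 0, 0], "angular": [0, 0, 0], "gripper": 60}, {"dp": [-0.3, 0, 0], "angular": [0, 0, 0], "gripper": 60}, {"dp": [-0.4, 0, 0], "angular": [0, 0, 0], "gripper": 60}, {"dp": [-0.4, 0, 0], "angular": [0, 0, 0], "gripper": 60}]'

```text
clock: 40.75
position: [0.6565, 0.0768, 0.1758]
ee_rot: [0.502, -0.5, 0.501, 0.497]
contact_force: [0.6, 0.2, -0.3]
width: 0.0599
```

Emit:
arm_command --series '[{"dp": [0, 0.2, 0.4], "angular": [0, 0, 0], "gripper": 60}, {"dp": [0, 0.2, 0.4], "angular": [0, 0, 0], "gripper": 60}, {"dp": [0, 0.2, 0.4], "angular": [0, 0, 0], "gripper": 60}, {"dp": [0, 0.2, 0.4], "angular": [0, 0, 0], "gripper": 60}, {"dp": [0, 0.2, 0.4], "angular": [0, 0, 0], "gripper": 60}, {"dp": [0, 0.1, 0.2], "angular": [0, 0, 0], "gripper": 60}, {"dp": [0, 0, 0], "angular": [0, 0, 0], "gripper": 60}, {"dp": [0, 0, 0], "angular": [0, 0, 0], "gripper": 60}]'

```text
clock: 41.75
position: [0.5289, 0.3494, 0.1883]
ee_rot: [0.51, -0.504, 0.494, 0.491]
contact_force: [0.4, -1.2, 0.1]
width: 0.06
```

Run:
```python
from h import *
S=snap('side');T=snap('top');P,_=cloud(T)
b=P[100:195,245:400].reshape(-1,3)*1000
a=np.radians(-5.3); ux=np.array([np.cos(a),np.sin(a)]); uy=np.array([-ux[1],ux[0]])
l=np.c_[(b[:,:2]-[648.2,-25.])@ux,(b[:,:2]-[648.2,-25.])@uy,b[:,2]]
for nm,y0,h in(('stone',0,24),('sleeve',101.5,25),('nut',-101.5,40),('flange',-101.5,12)):
    s=l[(abs(l[:,1]-y0)<45)&(abs(l[:,0])<60)&(l[:,2]>h)&(l[:,2]<90)]; print(nm,np.percentile(s,[2,50,98],axis=0).round(1).tolist(),len(s))
i=np.vstack([cv2.resize(S['image'][130:250,280:440],(640,480//1),interpolation=2)[:330], cv2.resize(T['image'][110:185,245:400],(640,265),interpolation=2)])
cv2.imwrite('pics/end.png',i); print(get_state()['position'])
```

```text
stone [[-42.0, -14.2, 27.7], [0.7, -2.2, 32.7], [45.0, 9.6, 35.9]] 372
sleeve [[-13.6, 84.2, 27.5], [1.7, 100.0, 55.5], [17.8, 115.3, 60.6]] 161
nut [[-16.5, -120.9, 41.2], [0.1, -101.9, 51.4], [20.0, -83.6, 55.7]] 174
flange [[-38.8, -137.0, 12.2], [-2.2, -101.6, 17.9], [59.1, -66.9, 54.5]] 627
[0.52917786 0.34894152 0.18813723]
```

View pics/end.png

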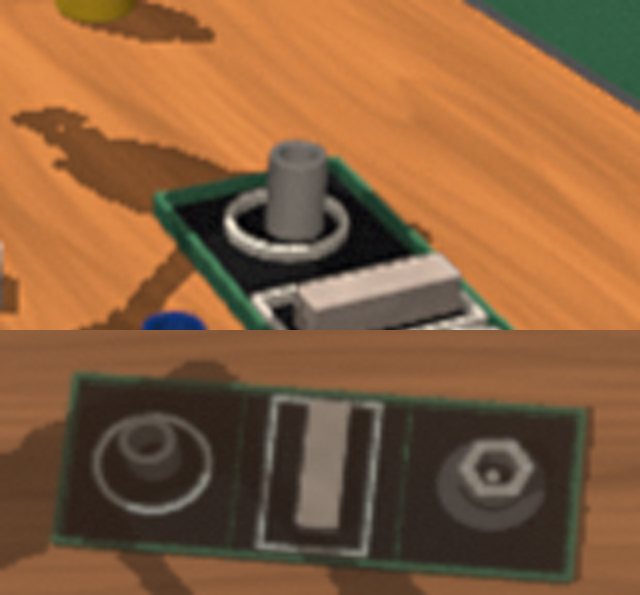

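```bash
python3 -c "
from rig import sign_off; print(sign_off())"
```

```text
the job is handed in; nothing more can be done
None
```

The set is packed in the green tray and handed in at about 42 s of the 99 s allowed. The large flange went over the post hub up, then the hex nut flat on top of it. The long stone is in the trough and the sleeve stands in the cup. I did not touch the small flange, square nut, short stone or the coloured sleeves.

**Final checks, from the last top and side pictures and depth:**
- **Flange and nut:** both are around the post. The nut's top reads about 51 mm, as expected for a nut seated on the flange.
- **Stone:** it lies level and spans about −42 to +45 mm inside the ±52 mm trough. In the top picture its far end seems to touch the wall, but that fits parallax and disagrees with the depth reading.
- **Sleeve:** it stands upright, within about 2 mm of the cup centre.
- **Heights:** the stone and nut came to rest about 4 mm above my first estimate. This fits the insert heights being given from the insert's own origin, 4 mm above the bench.
- **Forces and gripper:** contact readings at the end of each move stayed under 4 N, and the gripper was clear of everything at hand-in.

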